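# Take a con-rod's big-end width on the bench micrometer

## Task

Slide the connecting rod's big end under the spindle of the bench micrometer, so that it lies flat on the ground base with the flat ring face around the big bore squarely under the spindle, and let go of it. Then close the micrometer on it with the small ratchet knob at the very top, turning clockwise until the ratchet slips - stop within an eighth of a turn of slipping - and leave the rod clamped, hands off. Use a light hand: do not press or bang the rod on the ground base, do not force the spindle, do not squeeze or shove the instrument hard, and leave the other parts and tools where they are.

Things in the scene. Friction and masses are not known exactly. Their poses are not given: they have to be found in the camera images.
- stand: bench micrometer, fixed. Origin: centre of the base's underside; x along its long side, z up; at yaw 0 -x faces the robot. Base 270 x 190 mm; its bright ground top is 36 mm up, x -130..130, y -88..18 mm. Column 26 mm thick at (90, 72) mm, 154 mm high; cross arm, 26 mm wide, 100-122 mm up, from it to the vertical head at (90, -20) mm. Under the head it is open to -x, +x and -y
- anvil (a point): point on the ground top straight below the spindle, 36 mm over the table; axes of the stand. The spindle, 8 mm thick with a flat lower end, moves only up and down on this line; at the start it stands 22 to 26.5 mm over the ground top. Over it: nose bush 14 mm thick from 86 mm over the table, clamp eye 38 mm thick from 100 mm, read-out housing 30 x 44 mm at 125-149 mm, thimble, ratchet knob
- ratchet (a joint): slip angle of the ratchet knob against the thimble in rad, 0 at the start, growing clockwise from above. The knob carries the thimble along (about 0.05 N m) until some 0.09 N m, then slips smoothly; the spindle then presses with 25 to 28 N and stays so when let go. Parts give a little: from first touch to slip the knob turns 0.3 to 0.8 rad. A grip of 10 to 20 N is plenty
- ratchet_grip (a point): middle of the ratchet knob: steel cylinder 16 mm thick, 24 mm tall, axis vertical, 174-198 mm over the table, topmost on the micrometer; it stays at that height. Turned clockwise from above it drives the spindle down, 10 mm per turn (quick-travel screw). Below it the fatter knurled thimble, 23 mm thick, 152-172 mm up, turns the same screw but without the ratchet: no force limit
- rod: steel connecting rod, about 0.4 kg, lying flat, 20 mm thick at both ends. Origin: underside, big-end centre; x towards the small end, z up. Big-end ring 66 mm outside, 44 mm bore, bolt bosses out to y = +-42 mm; small end 31 mm outside at x = 120 mm; straight shank 20 mm wide (y), 3 to 17 mm up, from x = 44 to 104 mm
- rod_grip (a point): on the shank, 62 mm from the big-end centre, 10 mm above the underside; axes of the rod. The centre of mass is about 32 mm from the big-end centre, so the big end droops when lifted here by a light grip
- rod_cheek (a point): middle of the 11 mm wide ring face on the side away from the shank, on its upper face, 27.5 mm from the big-end centre. This is where the spindle should land (any spot of the ring face will do)
- piston: bystander: aluminium piston standing, 77 mm diameter, 50 mm high; origin at its underside
- pin: bystander: piston pin standing on end, 18 mm diameter, 58 mm high
- socket: bystander: socket standing, 25 mm diameter, 34 mm high
- feeler: bystander: folded feeler gauge set, 95 x 16 x 12 mm
- wrench: bystander: spanner 170 mm long
- driver: bystander: screwdriver 190 mm long
- bearing: bystander: ball bearing lying flat, 52 mm diameter, 15 mm high
There are look-alikes about, which are no part of the job. What is meant by the rod is not blue or yellow, and is the larger of those in its own colour.

How it is judged:
By the outcome, as a careful person would: the job done as asked, in the order asked, and still so for the second after the job is handed in, with the robot touching nothing.
It also fails if it takes over 72 s, if anything falls off the work surface, if the arm or the gripper's body presses on something with over 40 N, if the wrist force passes 120 N, or if a joint passes its speed limit or range.

## Robot

A 6-joint arm with a two-finger parallel gripper is mounted at the origin on the work surface. World frame = base frame: x ahead of the robot, y to its left, z up, the work surface at z = 0. Lengths are in m, angles in rad, forces in N, time in s.
With the tool pointing down it reaches from about 0.3 to 0.875 m from the base axis. Payload 6.4 kg.
Tool frame: the origin (TCP) lies at the very end of the fingers, on their centre line; the grasp point (between the pads) lies ctrl.pinch_z behind it (ctrl.pinch_z is the distance from the TCP to the grasp point, in m); y points along the fingers, z is the direction in which the jaws open and shut, and the axes are right-handed (so a half turn about y gives the same grasp; the last joint's range is limited). The gripper opens to 85 mm and grips with 20 to 120 N. Pads are 22 mm wide; open, the fingers measure 114 mm over their backs; the gripper's body (76 mm by 85 mm) begins 54 mm behind the grasp point. The pads swing forward as they close: fully open they stand 13 mm farther back than shut.
Start: joints at [-1.476, 0.181, 1.607, -0, 1.354, -0.206], TCP at [0.17, -0.549, 0.192] pointing down, gripper open.
Joint ranges: [-2.99, 2.99], [-0.89, 2.07], [0.3, 2.58], [-1.14, 4.28], [0, 2.63], [-3.12, 3.12]. Speed limits (rad/s): [2.57, 2.57, 3.01, 3.14, 3.14, 3.14].

## Interface

Orientations are given as a unit quaternion [w, x, y, z].
In Python, from bench import ctrl gives the robot as it stands.
- The arm moves only by the shell command python3 -m pendant 'ROWS'. ROWS is JSON, one flat list of numbers, 7 for each row, row after row: the shift along the world's x, y, z in m, then the turn, a rotation vector about the world's x, y, z in degrees, then the finger opening in m, from 0 to 0.0854. In form: [tx, ty, tz, rx, ry, rz, hand, tx, ty, tz, rx, ry, rz, hand, ...]. A call has 1 to 12 rows; each row shifts and turns the commanded pose from where the row before left it; what a row does not reach is not made up. A row lasts 1/8 s, in which the tool goes at most 62.5 mm and 10.7 degrees, less where a joint would pass 70% of its speed; a pose out of reach is approached as far as the arm can. A call with a gripper value outside its range is refused whole. The fingers move at their own pace and stop on an object; the grip force is fixed at half the most. Time passes only in rows, so rows that do not move let the fingers close. It gives the time, the measured TCP pose, the force and the opening at its end, in the units of the state.
- ctrl.get_obs(): the state, without advancing time (a new reading comes with each control period).
- ctrl.camera(name): name is "scene" or "top" or "wrist"; returns the picture (400x640x3 uint8, red, green, blue); there is no depth.
- ctrl.camera_info(name): a dict with "fx", "fy", "cx", "cy" (pixels), "k1" (the pictures are not rectified: a ray, as slopes to the right and down, at radius r is drawn at 1 + k1 r^2 times it, then the intrinsics apply), "origin" and "rotation" of the camera in the world; the wrist camera has in their place "tool_from_camera" (4x4, takes a point from camera to tool coordinates, whose origin is the TCP and whose axes are the tool frame's). Camera axes: x right, y down, z forward; pixel columns grow to the right and rows downward; lengths in m; the calibration is good to about 2 mm. A picture is of the moment at which its call begins: read the wrist's pose just before it. camera_info takes no time and is no camera call.
- ctrl.hand_in(): hands the job in, once; it reports no verdict.
Trained networks look in the newest picture that a camera, given by its name, has taken for a name from the list of things; names that differ only in an ending like _2 or _b are one class to them, and where a whole thing is asked for, a point or a joint stands for the part that bears it (a point fixed in the world has none). Each returns a list of dicts, best first, with "score" (0 to 1); they miss things now and then, are a little off and sometimes report something else, mostly with a low value. They report only what shows in the picture. A call takes as long as a camera call. They do not tell look-alikes from the thing itself.
- ctrl.silhouettes(target, camera): "mask" (400x640 bool, what is visible of it) and "bbox" ([left, top, right, bottom] in pixels, round what is visible of it).
The state is a dict: "time_s": time; "q": joint angles; "dq": joint speeds; "joint_efforts": joint torques, N m; "eef_pos": TCP position; "eef_rot": TCP orientation; "wrist_force": force on the tool from outside, world axes, zero at the start; "torque": the same for the moment, N m; "opening": opening from 0.0 (shut) to 1.0 (fully open).
Only numpy, scipy, OpenCV 4.12 (cv2) and the standard library are available. Lean on these libraries where they do the work, as an engineer would, in place of code of your own. Each camera call takes 0.05 s, during which the arm holds its last target.

## Working session

There is one attempt and no reset: what is moved stays moved. The work goes in short steps, Python scripts to look and compute and a shell command to move; the robot and the scene stay as the last step left them, time stands still between calls to the robot, and variables do not carry over. Pictures are saved under pics/ and viewed, and the job is handed in when it is done.

```bash
ls; mkdir -p pics
python3 - <<'E'
from bench import ctrl
import cv2
print(ctrl.pinch_z)
print(ctrl.get_obs())
for c in("scene","top","wrist"):
    im=ctrl.camera(c); cv2.imwrite(f"pics/{c}0.png",im[:,:,::-1]); print(c,ctrl.camera_info(c))
E
```

```text
pics
0.0187
{'time_s': 0.0, 'q': array([-1.47632292e+00,  1.81521807e-01,  1.60799539e+00, -1.90197038e-05,
        1.35377402e+00, -2.06327544e-01]), 'dq': array([ 0.00030494,  0.000618  , -0.00054742, -0.00058539, -0.00018479,
       -0.00059042]), 'joint_efforts': array([-5.36251846e-04, -4.44873440e+01, -3.51335335e+01, -3.60448330e-04,
        9.03343549e-03, -1.65186640e-05]), 'eef_pos': array([ 0.17030102, -0.54857029,  0.19120111]), 'eef_rot': array([ 0.10597712, -0.10592309,  0.69972385, -0.69852393]), 'wrist_force': array([-0.55211649,  0.96614789, -0.50285831]), 'torque': array([-0.05969452,  0.01278435,  0.00711999]), 'opening': 1.0008329365475361}
scene {'fx': 380.05297805564794, 'fy': 380.05297805564794, 'cx': 317.857270916918, 'cy': 197.1881416880389, 'k1': -0.05003901546293154, 'origin': array([ 1.03350955, -0.34074069,  0.96828529]), 'rotation': array([-0.27653132,  0.82706787,  0.46596436, -0.14955394])}
top {'fx': 377.02975002760724, 'fy': 377.02975002760724, 'cx': 323.1673312342074, 'cy': 199.6478922851745, 'k1': -0.0899547179741738, 'origin': array([0.35091708, 0.00776395, 1.37176839]), 'rotation': array([-0.03143889,  0.71501568, -0.69646715,  0.05193918])}
wrist {'fx': 327.7957083166992, 'fy': 327.7957083166992, 'cx': 323.2767505780734, 'cy': 197.49846543168022, 'k1': -0.039701543503192, 'tool_from_camera': array([[ 3.57710822e-04,  9.50065024e-01,  3.12051794e-01,
        -7.93654950e-02],
       [ 8.31077091e-04, -3.12051989e-01,  9.50064664e-01,
        -1.82033734e-01],
       [ 9.99999591e-01, -8.05093143e-05, -9.01201650e-04,
        -2.29825916e-04],
       [ 0.00000000e+00,  0.00000000e+00,  0.00000000e+00,
         1.00000000e+00]])}
```

View pics/scene0.png

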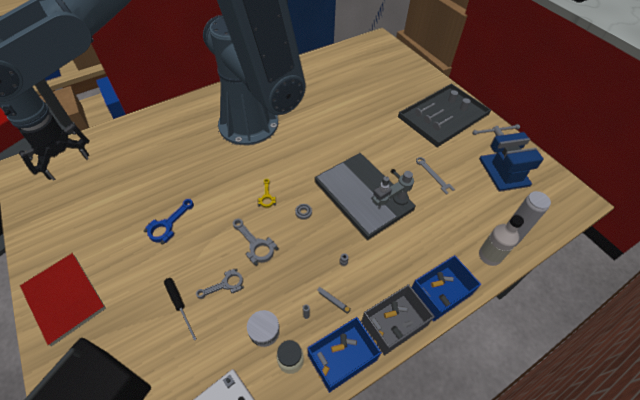

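View pics/top0.png

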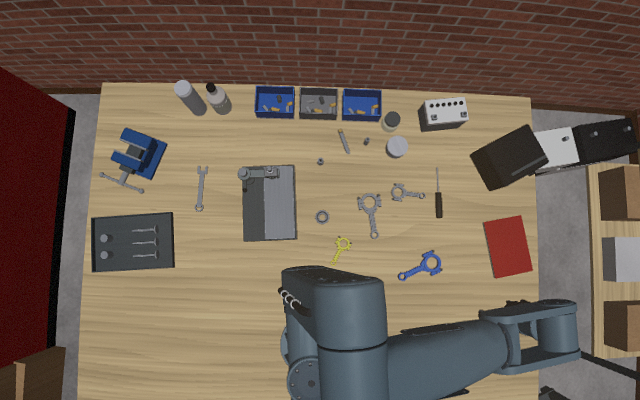

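View pics/wrist0.png

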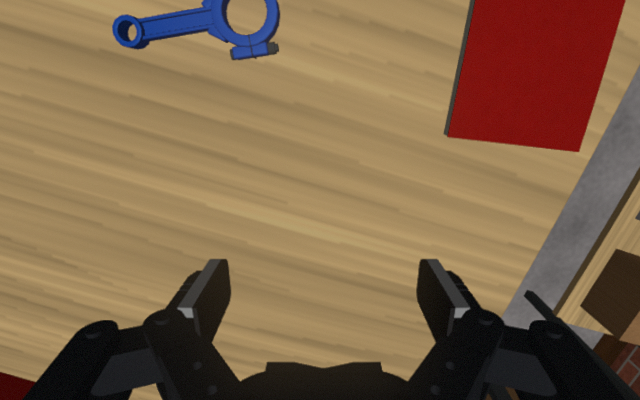

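```bash
cat > h.py <<'E'
from bench import ctrl
import numpy as np, cv2
from scipy.spatial.transform import Rotation as R
def qR(q): return R.from_quat([q[1],q[2],q[3],q[0]]).as_matrix()
def cam(name,obs=None):
    i=ctrl.camera_info(name)
    if name=="wrist":
        o=obs or ctrl.get_obs(); T=np.eye(4);T[:3,:3]=qR(o['eef_rot']);T[:3,3]=o['eef_pos']
        M=T@np.array(i['tool_from_camera']); return i,M[:3,:3],M[:3,3]
    return i,qR(i['rotation']),np.array(i['origin'])
def ray(c,uv):
    i,Rm,o=c; x=(uv[0]-i['cx'])/i['fx'];y=(uv[1]-i['cy'])/i['fy']
    a,b=x,y
    for _ in range(20):
        s=1+i['k1']*(a*a+b*b); a,b=x/s,y/s
    d=Rm@np.array([a,b,1]); return o,d
def onz(c,uv,z):
    o,d=ray(c,uv); return o+d*(z-o[2])/d[2]
def proj(c,p):
    i,Rm,o=c; q=Rm.T@(np.asarray(p)-o); a,b=q[0]/q[2],q[1]/q[2]; s=1+i['k1']*(a*a+b*b)
    return np.array([i['cx']+i['fx']*a*s,i['cy']+i['fy']*b*s])
def tri(l):
    A=np.zeros((3,3));B=np.zeros(3)
    for c,uv in l:
        o,d=ray(c,uv);d=d/np.linalg.norm(d);P=np.eye(3)-np.outer(d,d);A+=P;B+=P@o
    p=np.linalg.solve(A,B)
    return p,[np.linalg.norm(np.cross(p-ray(c,uv)[0],ray(c,uv)[1]/np.linalg.norm(ray(c,uv)[1]))) for c,uv in l]
def save(n,im,crop=None,k=1):
    if crop: im=im[crop[1]:crop[3],crop[0]:crop[2]]
    cv2.imwrite(f"pics/{n}.png",cv2.resize(im[:,:,::-1],None,fx=k,fy=k,interpolation=cv2.INTER_CUBIC))
E
python3 - <<'E'
from h import *
for c in("top","scene"):
    im=ctrl.camera(c); C=cam(c)
    save(c+"_crop",im,(220,140,440,260) if c=="top" else (180,140,430,320),3.2 if c!="top" else 3.6)
    for t in("rod","stand","ratchet_grip","ratchet"):
        for d in ctrl.silhouettes(t,c):
            m=d['mask'];v,u=np.nonzero(m); print(c,t,round(d['score'],2),d['bbox'],m.sum(),u.mean().round(1),v.mean().round(1),onz(C,(u.mean(),v.mean()),.01).round(3), im[m].mean(0).round())
E
```

```text
top rod 0.85 [402.5, 254.6, 441.4, 277.7] 385 425.9 264.9 [ 0.285 -0.408  0.01 ] [ 79.  96. 145.]
top rod 0.67 [357.4, 191.6, 383.5, 237.7] 431 370.8 210.5 [ 0.478 -0.205  0.01 ] [124. 122. 122.]
top rod 0.56 [389.5, 180.6, 422.9, 203.7] 317 403.3 192.6 [ 0.547 -0.324  0.01 ] [128. 123. 115.]
top rod 0.45 [330.0, 236.9, 351.8, 264.3] 222 340.3 248.5 [ 0.338 -0.096  0.01 ] [170. 162.  83.]
top stand 0.6 [238.9, 164.2, 298.0, 243.7] 4038 268.6 202.4 [0.497 0.168 0.01 ] [103. 104. 106.]
top ratchet_grip 0.43 [437.8, 192.8, 439.1, 214.2] 127 438.6 204.2 [ 0.508 -0.457  0.01 ] [57. 49. 40.]
scene rod 0.69 [257.5, 181.2, 278.3, 206.8] 267 266.2 196.4 [ 0.344 -0.099  0.01 ] [142. 121.  27.]
scene rod 0.65 [197.8, 269.7, 240.7, 298.0] 571 223.1 284.7 [ 0.549 -0.332  0.01 ] [101.  99.  98.]
scene rod 0.63 [233.0, 219.5, 279.7, 265.5] 710 255.3 243.3 [ 0.479 -0.202  0.01 ] [97. 97. 99.]
scene rod 0.56 [143.0, 198.9, 192.9, 246.7] 756 167.3 223.0 [ 0.28  -0.399  0.01 ] [ 43.  62. 109.]
scene ratchet_grip 0.42 [383.9, 176.0, 388.0, 185.0] 39 385.3 180.7 [0.486 0.263 0.01 ] [67. 69. 73.]
```

```bash
python3 -c "
import cv2
for n in('top_crop','scene_crop'): print(cv2.imread(f'pics/{n}.png').shape)"
```

```text
(432, 792, 3)
(576, 800, 3)
```

View pics/top_crop.png

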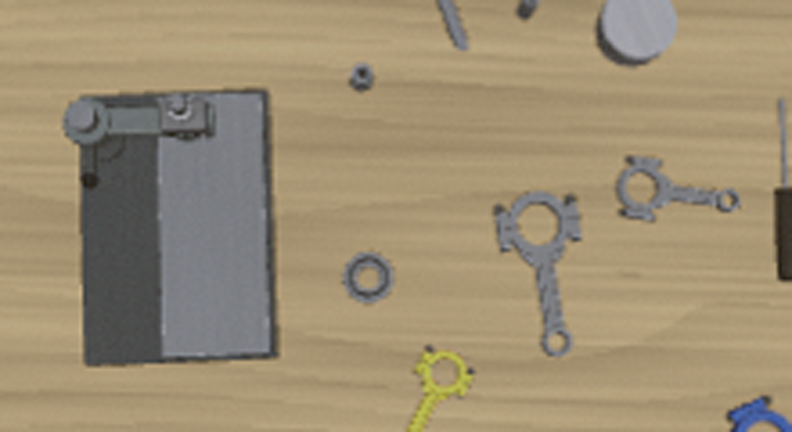

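View pics/scene_crop.png

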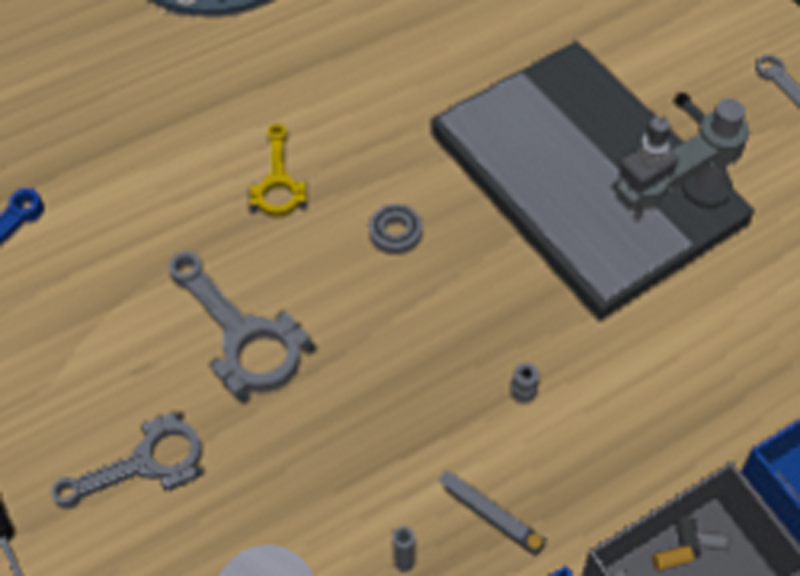

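Run:
```python
from h import *
o=ctrl.get_obs(); print(qR(o['eef_rot']).round(3))
C=cam("top");S=cam("scene")
f=lambda u,v:(u/3.6+220,v/3.6+140); g=lambda u,v:(u/3.2+180,v/3.2+140)
for n,a,b in(("big",(538,222),(262,355)),("small",(556,342),(185,268)),("knob",(181,105),(658,130)),("col",(85,118),(728,112)),("cornerNR",(275,355),(437,122)),("cornerFR",(266,90),(602,310)),("spindle?",(181,130),(640,212))):
    p,e=tri([(C,f(*a)),(S,g(*b))]); print(n,p.round(4),np.round(e,4))
print('base corners z.036',[onz(C,f(*a),.036).round(3) for a in((275,355),(266,90),(85,364),(160,358),(80,98))])
print([onz(S,g(*a),.036).round(3) for a in((437,122),(602,310),(575,42),(752,212))])
```

```text
[[-0.955  0.     0.296]
 [-0.296 -0.    -0.955]
 [-0.    -1.     0.   ]]
big [ 0.5107 -0.1979  0.0106] [0.0013 0.0013]
small [ 0.3897 -0.2181  0.0078] [0.0011 0.0011]
knob [0.5866 0.1487 0.1878] [0.0031 0.0031]
col [0.5797 0.2402 0.148 ] [0.0026 0.0026]
cornerNR [0.371  0.0657 0.0255] [0.0039 0.0039]
cornerFR [0.6355 0.0813 0.0261] [0.0015 0.0015]
spindle? [0.5846 0.1591 0.0605] [0.0009 0.0009]
base corners z.036 [array([0.369, 0.062, 0.036]), array([0.633, 0.08 , 0.036]), array([0.355, 0.247, 0.036]), array([0.363, 0.174, 0.036]), array([0.619, 0.265, 0.036])]
[array([0.38 , 0.065, 0.036]), array([0.64 , 0.078, 0.036]), array([0.362, 0.245, 0.036]), array([0.627, 0.263, 0.036])]
```

```bash
python3 -m pendant '[0.0155,0.02,0,0,0,10,0.06, 0.0155,0.02,0,0,0,10,0.06, 0.0155,0.02,0,0,0,10,0.06, 0.0155,0.02,0,0,0,10,0.06, 0.0155,0.02,0,0,0,10,0.06, 0.0155,0.02,0,0,0,10,0.06, 0.0155,0.02,0,0,0,10,0.06, 0.0155,0.02,0,0,0,10,0.06, 0.0155,0.02,0,0,0,10,0.06, 0.0155,0.02,0,0,0,10,0.06, 0.0155,0.02,0,0,0,10,0.06, 0.0155,0.02,0,0,0,10,0.06]'; python3 -m pendant '[0.017,0.02,0,0,0,10,0.06, 0.017,0.02,0,0,0,10,0.06, 0.017,0.02,0,0,0,10,0.06, 0.017,0.02,0,0,0,10,0.06, 0.017,0.02,0,0,0,10,0.06, 0,0,0,0,0,1.3,0.06]'
python3 - <<'E'
from h import *
o=ctrl.get_obs(); print(o['q'].round(3),qR(o['eef_rot']).round(3)); im=ctrl.camera("wrist"); save("w1",im)
for d in ctrl.silhouettes("rod","wrist"): print(d['score'],d['bbox'])
E
```

```text
time_s: 2.15
eef_pos: [0.3569, -0.3086, 0.1923]
eef_rot: [-0.659, 0.659, -0.256, 0.256]
wrist_force: [-0.2, -0.1, 0.8]
opening: 0.704
time_s: 2.9
eef_pos: [0.4421, -0.2081, 0.1922]
eef_rot: [0.705, -0.705, -0.054, 0.054]
wrist_force: [-0.7, -0.5, -0.1]
opening: 0.708
[-0.684 -0.016  1.818  0.     1.339 -2.407] [[ 0.988  0.    -0.152]
 [ 0.152  0.     0.988]
 [ 0.    -1.     0.   ]]
0.92 [403.5, 27.8, 491.1, 130.3]
0.86 [146.9, 211.5, 255.2, 263.4]
0.75 [286.6, 103.9, 361.2, 252.3]
0.6 [94.2, 0.4, 166.4, 40.8]
```

View pics/w1.png

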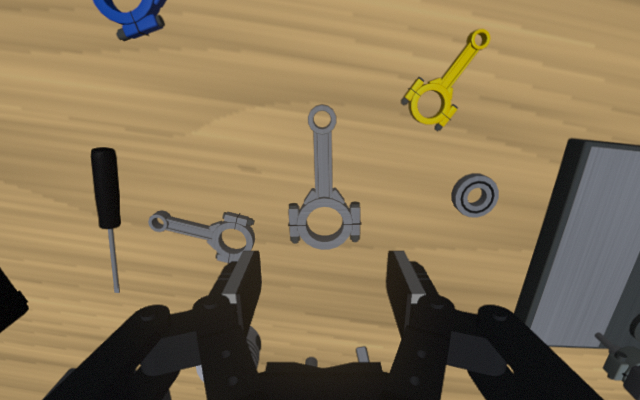

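Run:
```python
from h import *
C=cam("wrist"); T=cam("top"); S=cam("scene"); o=ctrl.get_obs()
im=ctrl.camera("wrist"); save("w1c",im,(270,90,380,260),3.4)
for n,a,t,s in(("big",(325,222),(369.4,201.7),(261.9,250.9)),("small",(322,119),(374.4,235),(237.8,223.75))):
    print(n,onz(C,a,.02).round(4),[ (x.round(4)) for x in (tri([(C,a),(T,t)])[0],tri([(C,a),(S,s)])[0])])
# mask PCA
for d in ctrl.silhouettes("rod","wrist"):
    m=d['mask']; v,u=np.nonzero(m); print(u.mean(),v.mean(),m.sum())
```

```text
big [ 0.5055 -0.1974  0.02  ] [array([ 0.5091, -0.1977,  0.0127]), array([ 0.5101, -0.1965,  0.0086])]
small [ 0.3899 -0.218   0.02  ] [array([ 0.3896, -0.2178,  0.016 ]), array([ 0.3909, -0.2176,  0.009 ])]
134.9589939857846 18.714598141060687 1829
445.43405889884764 84.50106700810926 2343
210.68760683760684 232.81495726495726 2340
324.97905633124697 195.10110736639385 4154
```

View pics/w1c.png

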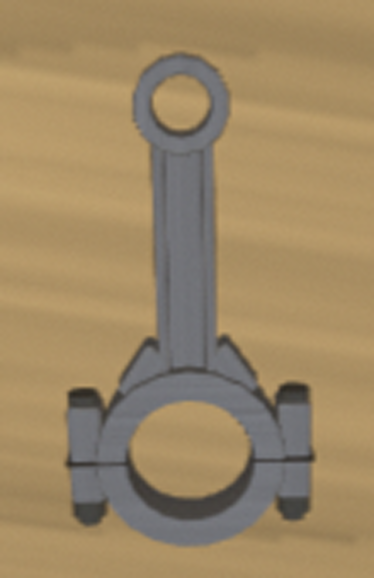

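Run:
```python
from h import *
C=cam("wrist"); o=ctrl.get_obs();print(o['eef_pos'])
b=onz(C,(325.9,224.4),.02);s=onz(C,(323.5,120.3),.02);d=s-b;print(b,s,np.linalg.norm(d),np.degrees(np.arctan2(-d[1],-d[0])))
print(b+d/np.linalg.norm(d)*.061, proj(C,o['eef_pos']-np.array([0,0,.0])))
```

```text
[ 0.44098375 -0.20979715  0.19210389]
[ 0.50808718 -0.19649628  0.02      ] [ 0.3907887  -0.21662204  0.02      ] 0.11901251273789512 9.735858851035045
[ 0.44796571 -0.20681176  0.02      ] [322.88194735 230.60501704]
```

```bash
python3 -m pendant '[0.007,0.003,-0.03,0,0,1,0.05, 0,0,-0.045,0,0,0,0.05, 0,0,-0.045,0,0,0,0.05, 0,0,-0.03,0,0,0,0.05, 0,0,-0.02,0,0,0,0.05, 0,0,-0.01,0,0,0,0.05, 0,0,-0.004,0,0,0,0.05,0,0,0,0,0,0,0.05]'
python3 - <<'E'
from h import *
o=ctrl.get_obs(); print(o['eef_pos'],o['wrist_force']); im=ctrl.camera("wrist"); save("w2",im)
E
```

```text
time_s: 4.1
eef_pos: [0.4487, -0.2066, 0.0086]
eef_rot: [-0.704, 0.705, 0.059, -0.058]
wrist_force: [0.4, -0.4, 0.2]
opening: 0.586
[ 0.4486543  -0.20664876  0.00857462] [ 0.41676308 -0.40317933  0.15702593]
```

View pics/w2.png

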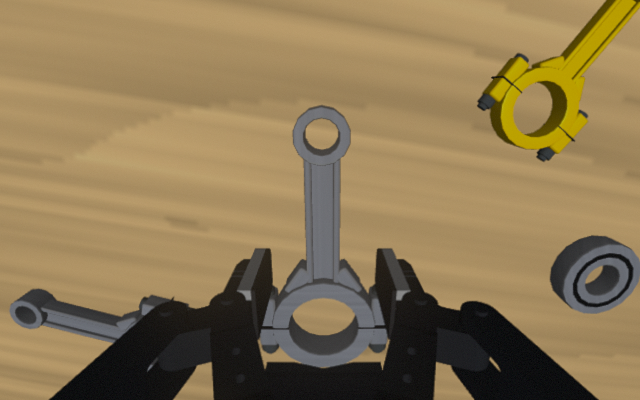

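```bash
python3 -m pendant '[0,0,-0.004,0,0,0,0.03, 0,0,0,0,0,0,0.012, 0,0,0,0,0,0,0.012, 0,0,0,0,0,0,0.012]'; python3 -m pendant '[0,0,0,0,0,0,0.012,0,0,0.002,0,0,0,0.012,0,0,0.004,0,0,0,0.012,0,0,0,0,0,0,0.012]'
python3 - <<'E'
from h import *
o=ctrl.get_obs(); print(o['eef_pos'],o['wrist_force'],o['torque'],o['opening']*85.4); im=ctrl.camera("wrist"); save("w3",im)
E
```

```text
time_s: 4.65
eef_pos: [0.4485, -0.2062, 0.0042]
eef_rot: [-0.705, 0.705, 0.059, -0.059]
wrist_force: [0.1, 0.0, -0.5]
opening: 0.141
time_s: 5.15
eef_pos: [0.4487, -0.2065, 0.0106]
eef_rot: [-0.704, 0.705, 0.059, -0.059]
wrist_force: [-0.2, 0.5, 0.4]
opening: 0.136
[ 0.44872688 -0.20647698  0.01058272] [-0.17305949  0.53955625  0.43789308] [0.04604213 0.02242818 0.00876231] 11.64740115559463
```

View pics/w3.png

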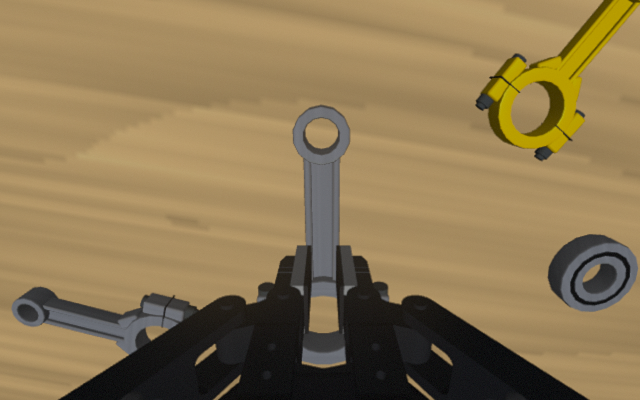

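Run:
```python
from h import *
im=ctrl.camera("scene"); save("s3",im,(160,130,340,265),4.4)
C=cam("scene"); o=ctrl.get_obs(); print((proj(C,o['eef_pos'])-[160,130])*4.4)
W=cam("wrist")
Rm=qR(o['eef_rot'])
for g in (.0085,-.0085):
  for x in(-.011,.011):
    for t in (0,.02,.04): print(g,x,t,proj(W,o['eef_pos']+Rm@[x,-t,g]).round())
```

```text
[393.15075725 467.05010825]
0.0085 -0.011 0 [337. 214.]
0.0085 -0.011 0.02 [339. 227.]
0.0085 -0.011 0.04 [341. 243.]
0.0085 0.011 0 [337. 247.]
0.0085 0.011 0.02 [338. 263.]
0.0085 0.011 0.04 [340. 283.]
-0.0085 -0.011 0 [309. 214.]
-0.0085 -0.011 0.02 [307. 227.]
-0.0085 -0.011 0.04 [305. 244.]
-0.0085 0.011 0 [309. 247.]
-0.0085 0.011 0.02 [308. 263.]
-0.0085 0.011 0.04 [306. 283.]
```

View pics/s3.png

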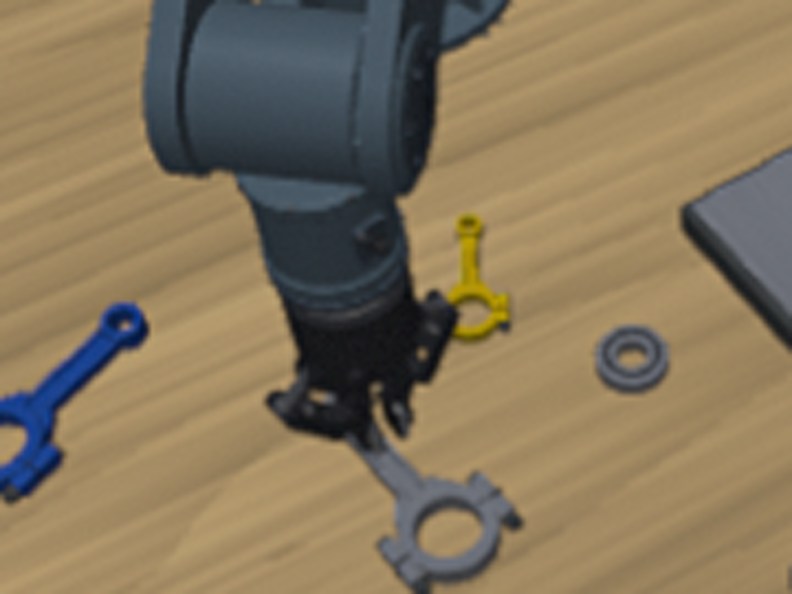

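```bash
python3 -m pendant '[0,0,0.005,0,0,0,0.012,0,0,0.005,0,0,0,0.012,0,0,0,0,0,0,0.012]'
python3 - <<'E'
from h import *
o=ctrl.get_obs(); print(o['eef_pos'],o['wrist_force'],o['torque'],o['opening']*85.4); im=ctrl.camera("wrist"); save("w4",im)
im=ctrl.camera("scene"); save("s4",im,(160,130,340,265),4.4)
E
```

```text
time_s: 5.62
eef_pos: [0.4488, -0.2065, 0.0207]
eef_rot: [-0.704, 0.705, 0.059, -0.058]
wrist_force: [-0.2, -0.4, -0.2]
opening: 0.143
[ 0.44883998 -0.20652399  0.02072377] [-0.15303323 -0.40050151 -0.19106405] [ 0.01872517 -0.05020106 -0.01084641] 12.23739702465573
```

View pics/w4.png

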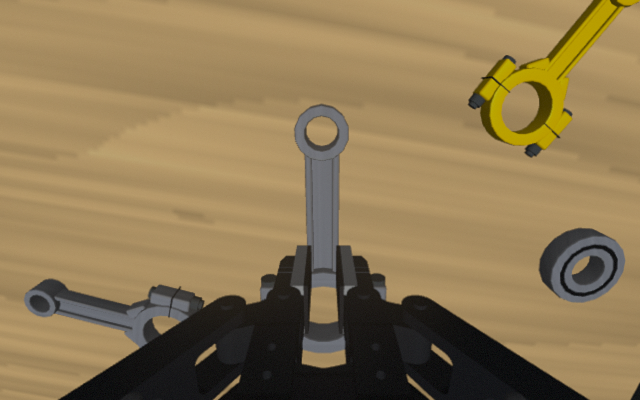

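View pics/s4.png

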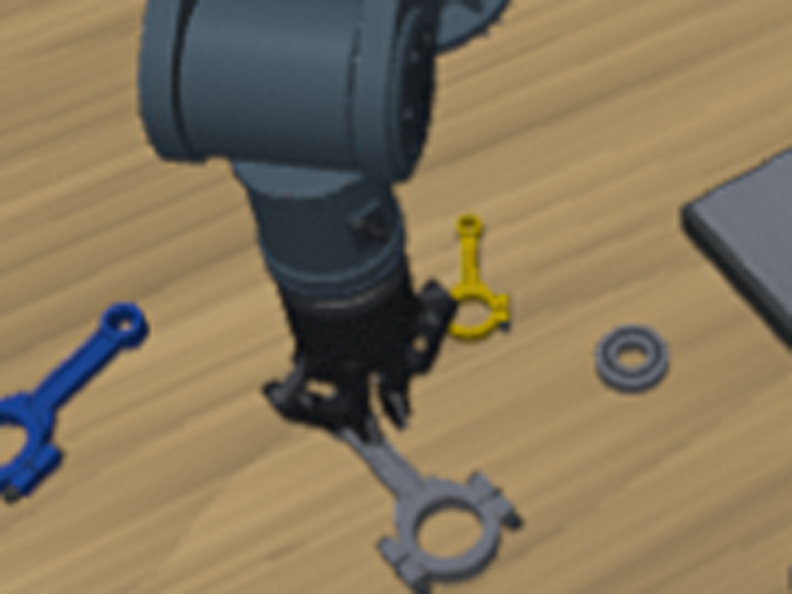

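Run:
```python
from h import *
S=cam("scene"); o=ctrl.get_obs();Rm=qR(o['eef_rot'])
for t in(0,.01,.02,.03,.04,.05): print(t,[((proj(S,o['eef_pos']+Rm@[x,-t,z])-[160,130])*4.4).round() for x in(0,.011) for z in (-.01,.01)])
```

```text
0 [array([379., 468.]), array([404., 451.]), array([388., 479.]), array([413., 462.])]
0.01 [array([376., 460.]), array([402., 443.]), array([386., 471.]), array([411., 454.])]
0.02 [array([374., 452.]), array([400., 435.]), array([384., 463.]), array([409., 446.])]
0.03 [array([372., 444.]), array([398., 427.]), array([382., 455.]), array([407., 438.])]
0.04 [array([370., 435.]), array([395., 418.]), array([379., 447.]), array([405., 429.])]
0.05 [array([367., 427.]), array([393., 410.]), array([377., 438.]), array([403., 421.])]
```

```bash
python3 -m pendant '[0,0,0,0,0,0,0.04,0,0,0,0,0,0,0.04,0,0,-0.01,0,0,0,0.04,0,0,-0.01,0,0,0,0.04,0,0,-0.004,0,0,0,0.04,0,0,-0.002,0,0,0,0.04,0,0,0,0,0,0,0.04]'
python3 - <<'E'
from h import *
o=ctrl.get_obs(); print(o['eef_pos'],o['wrist_force'],o['torque'],o['opening']*85.4); im=ctrl.camera("wrist"); save("w5",im)
im=ctrl.camera("scene"); save("s5",im,(200,180,290,250),8.5)
E
```

```text
time_s: 6.6
eef_pos: [0.4484, -0.2062, -0.006]
eef_rot: [0.705, -0.705, -0.059, 0.059]
wrist_force: [-0.7, -0.3, 1.3]
opening: 0.468
[ 0.44835085 -0.20616903 -0.00603544] [-0.69366615 -0.29530869  1.31570056] [-0.00026799 -0.00082964  0.01423551] 39.96955441981361
```

View pics/w5.png

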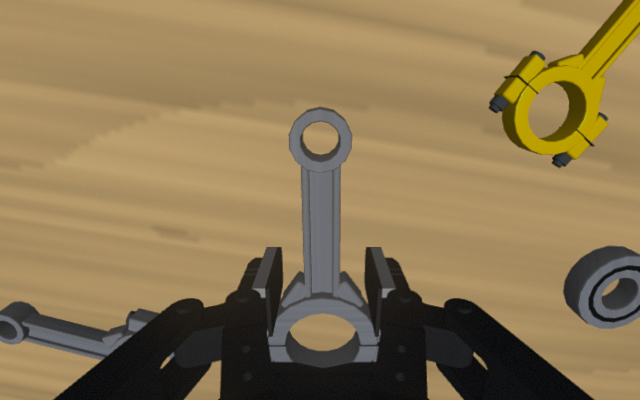

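View pics/s5.png

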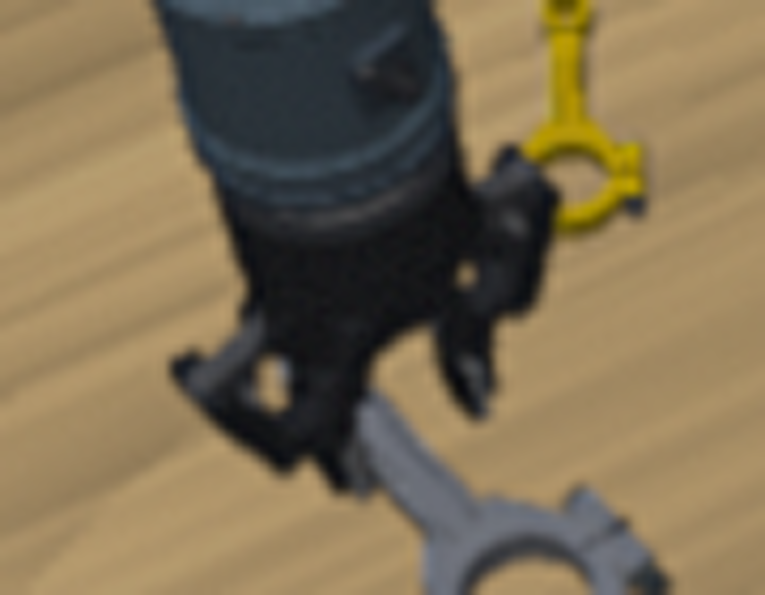

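Run:
```python
from h import *
S=cam("scene"); o=ctrl.get_obs();Rm=qR(o['eef_rot']);W=cam("wrist")
for t in(0,.01,.02,.03,.04,.05,.06): print(t,[((proj(S,o['eef_pos']+Rm@[x,-t,z])-[200,180])*8.5).round() for x in(0,) for z in (-.02,.02)],[proj(W,o['eef_pos']+Rm@[x,-t,z]).round() for x in(-.011,0) for z in (-.02,.02)])
```

```text
0 [array([378., 534.]), array([473., 469.])] [array([289., 214.]), array([357., 214.]), array([290., 231.]), array([356., 231.])]
0.01 [array([374., 519.]), array([469., 454.])] [array([287., 220.]), array([358., 220.]), array([288., 238.]), array([358., 238.])]
0.02 [array([369., 504.]), array([466., 439.])] [array([286., 227.]), array([360., 227.]), array([286., 245.]), array([359., 245.])]
0.03 [array([365., 489.]), array([462., 424.])] [array([283., 235.]), array([362., 235.]), array([284., 254.]), array([361., 254.])]
0.04 [array([361., 474.]), array([458., 408.])] [array([281., 243.]), array([365., 243.]), array([282., 264.]), array([364., 264.])]
0.05 [array([356., 458.]), array([455., 392.])] [array([278., 253.]), array([367., 253.]), array([279., 275.]), array([366., 275.])]
0.06 [array([352., 443.]), array([451., 376.])] [array([275., 265.]), array([370., 265.]), array([276., 287.]), array([369., 287.])]
```

```bash
python3 -m pendant '[0,0,-0.003,0,0,0,0.04,0,0,-0.003,0,0,0,0.04,0,0,0,0,0,0,0.03,0,0,0,0,0,0,0.018,0,0,0,0,0,0,0.014,0,0,0,0,0,0,0.014]'
python3 - <<'E'
from h import *
o=ctrl.get_obs(); print(o['eef_pos'],o['wrist_force'],o['torque'],o['opening']*85.4); im=ctrl.camera("wrist"); save("w6",im,(220,200,420,400),3)
im=ctrl.camera("scene"); save("s6",im,(200,180,290,250),8.5)
E
```

```text
time_s: 7.45
eef_pos: [0.4485, -0.2062, -0.0118]
eef_rot: [-0.705, 0.705, 0.059, -0.059]
wrist_force: [0.3, -0.0, 0.2]
opening: 0.162
[ 0.4484508  -0.20621047 -0.01184986] [ 0.27283199 -0.02942984  0.1607072 ] [-0.03388071  0.02076344 -0.01899228] 13.863833577861202
```

View pics/w6.png

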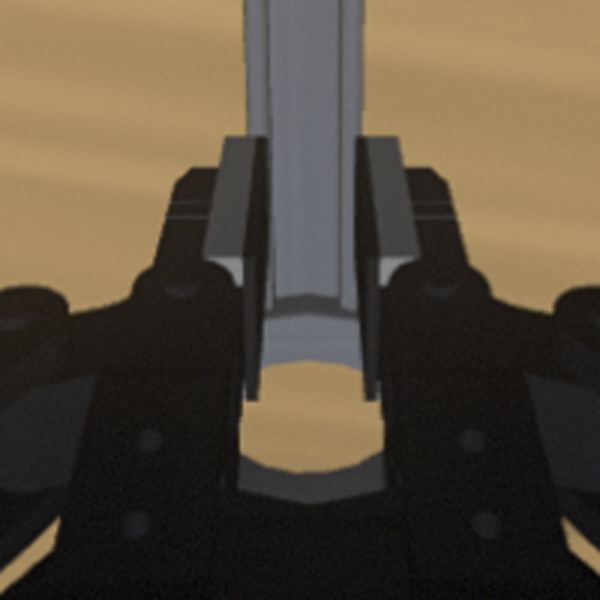

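View pics/s6.png

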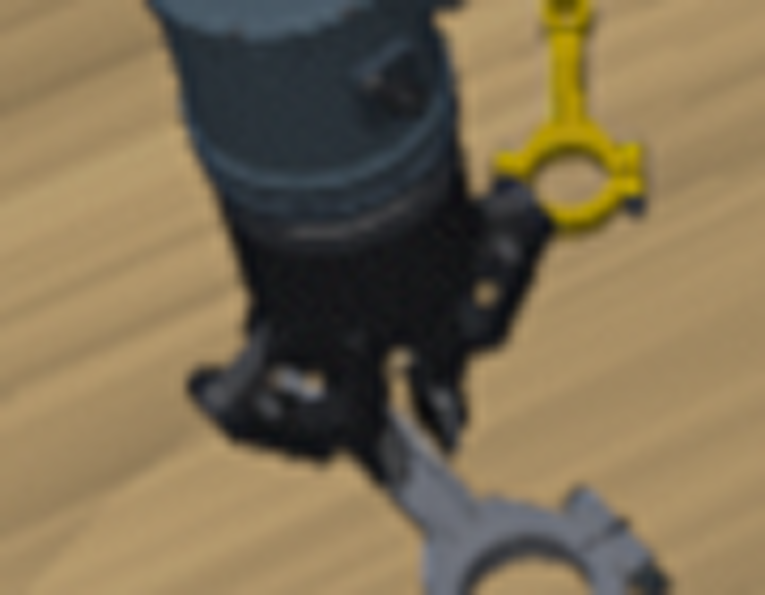

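```bash
python3 -m pendant '[0,0,0,0,0,0,0.04,0,0,0,0,0,0,0.04,0,0,-0.005,0,0,0,0.04,0,0,-0.004,0,0,0,0.04,0,0,-0.003,0,0,0,0.04,0,0,0,0,0,0,0.04]'
python3 - <<'E'
from h import *
o=ctrl.get_obs(); print(o['eef_pos'],o['wrist_force'],o['torque'],o['opening']*85.4); im=ctrl.camera("wrist"); save("w7",im,(220,200,420,400),3)
im=ctrl.camera("scene"); save("s7",im,(200,180,290,250),8.5)
E
```

```text
time_s: 8.3
eef_pos: [0.4481, -0.206, -0.0243]
eef_rot: [0.705, -0.704, -0.059, 0.059]
wrist_force: [0.3, -0.9, 0.9]
opening: 0.464
[ 0.44809045 -0.2059715  -0.02432235] [ 0.33048095 -0.93844871  0.85518211] [-0.01556774 -0.03528667 -0.02794399] 39.61933453862706
```

View pics/w7.png

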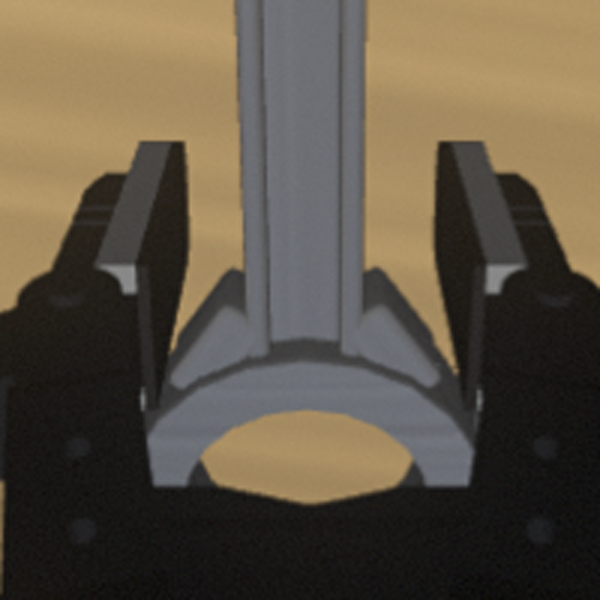

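View pics/s7.png

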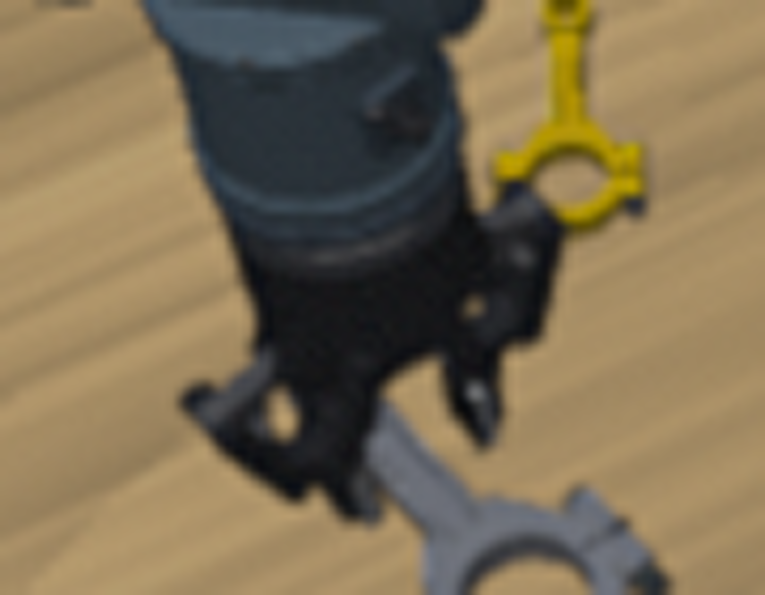

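```bash
python3 -m pendant '[0,0,-0.003,0,0,0,0.04,0,0,-0.003,0,0,0,0.03,0,0,0,0,0,0,0.02,0,0,0,0,0,0,0.015,0,0,0,0,0,0,0.015,0,0,0,0,0,0,0.015]'
python3 - <<'E'
from h import *
o=ctrl.get_obs(); print(o['eef_pos'],o['wrist_force'],o['torque'],o['opening']*85.4); im=ctrl.camera("wrist"); save("w8",im,(220,200,420,400),3)
E
```

```text
time_s: 9.15
eef_pos: [0.4483, -0.2063, -0.0299]
eef_rot: [-0.705, 0.705, 0.059, -0.059]
wrist_force: [-0.8, -1.0, 1.0]
opening: 0.212
[ 0.44832293 -0.20627389 -0.02985865] [-0.84253987 -0.98818107  1.00588345] [-0.11250421  0.14234349 -0.04336286] 18.132509446708564
```

View pics/w8.png

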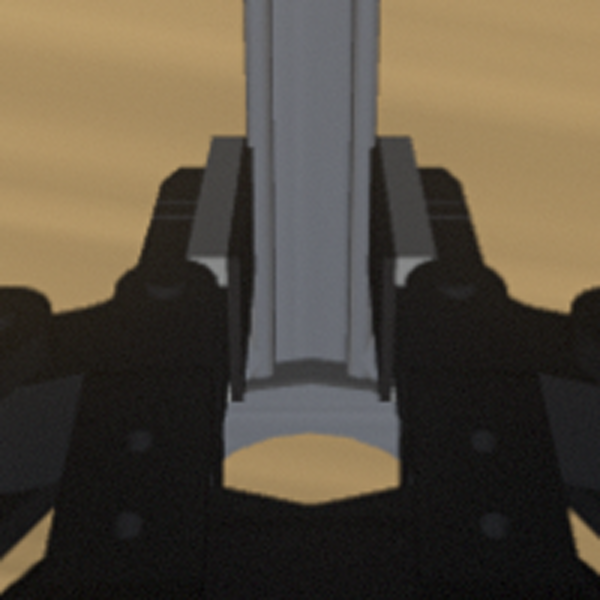

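```bash
python3 -m pendant '[0,0,0,0,0,0,0.03,0,0,-0.002,0,0,0,0.03,0,0,0,0,0,0,0.03]'; python3 -m pendant '[0,0,-0.002,0,0,0,0.03,0,0,0,0,0,0,0.03]';python3 -c "
from h import *
im=ctrl.camera('scene'); save('s8',im,(200,180,290,250),8.5)
S=cam('scene'); o=ctrl.get_obs();Rm=qR(o['eef_rot'])
for t in(.02,.03,.04,.05): print(t,[((proj(S,o['eef_pos']+Rm@[x,-t,z])-[200,180])*8.5).round() for x in(0,.011) for z in (-.015,.015)])
"
```

```text
time_s: 9.57
eef_pos: [0.4483, -0.206, -0.0321]
eef_rot: [0.705, -0.705, -0.059, 0.059]
wrist_force: [-0.6, 0.4, 0.0]
opening: 0.35
time_s: 9.82
eef_pos: [0.4482, -0.2061, -0.0341]
eef_rot: [0.705, -0.705, -0.059, 0.059]
wrist_force: [-0.4, -0.1, -0.2]
opening: 0.351
0.02 [array([394., 537.]), array([464., 488.]), array([412., 558.]), array([483., 509.])]
0.03 [array([390., 522.]), array([461., 474.]), array([408., 543.]), array([479., 494.])]
0.04 [array([385., 508.]), array([457., 459.]), array([404., 529.]), array([476., 480.])]
0.05 [array([381., 493.]), array([453., 444.]), array([400., 514.]), array([472., 465.])]
```

View pics/s8.png

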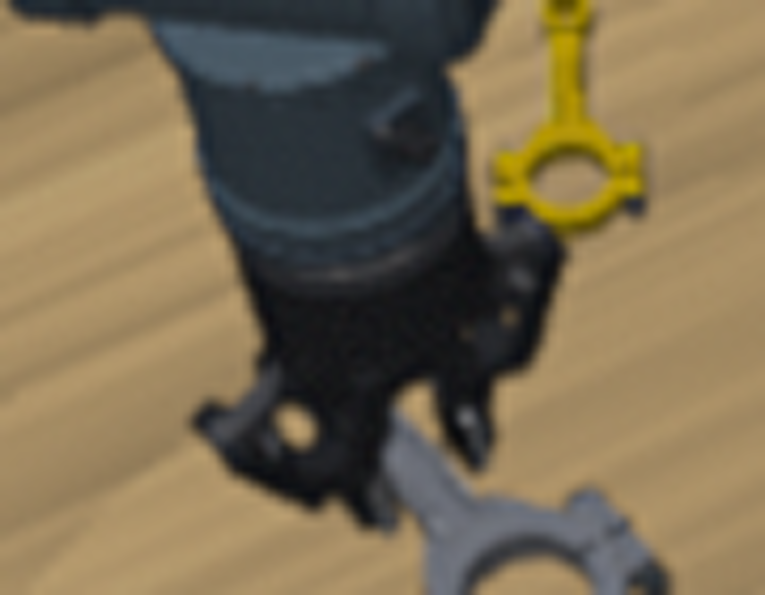

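```bash
python3 -m pendant '[0,0,-0.002,0,0,0,0.03,0,0,0,0,0,0,0.03]'; python3 -m pendant '[0,0,-0.002,0,0,0,0.03,0,0,0,0,0,0,0.03]'; python3 -m pendant '[0,0,0,0,0,0,0.018,0,0,0,0,0,0,0.01,0,0,0,0,0,0,0.01,0,0,0,0,0,0,0.01]';python3 -m pendant '[0,0,0.003,0,0,0,0.01,0,0,0.005,0,0,0,0.01,0,0,0.005,0,0,0,0.01,0,0,0,0,0,0,0.01]'
```

```text
time_s: 10.12
eef_pos: [0.4482, -0.2061, -0.0361]
eef_rot: [0.705, -0.705, -0.059, 0.059]
wrist_force: [-0.0, 0.3, -0.2]
opening: 0.352
time_s: 10.38
eef_pos: [0.4482, -0.2061, -0.0381]
eef_rot: [0.705, -0.705, -0.059, 0.059]
wrist_force: [0.3, 0.0, 0.3]
opening: 0.351
time_s: 10.88
eef_pos: [0.4485, -0.2063, -0.0377]
eef_rot: [-0.705, 0.705, 0.059, -0.059]
wrist_force: [-0.4, 0.6, 3.8]
opening: 0.22
time_s: 11.38
eef_pos: [0.4487, -0.2064, -0.0245]
eef_rot: [-0.704, 0.705, 0.059, -0.059]
wrist_force: [0.2, 0.0, -4.1]
opening: 0.218
```

```bash
python3 -m pendant '[0,0,0.03,0,0,0,0.01,0,0,0.04,0,0,0,0.01,0,0.03,0.01,0,0,0,0.01,0.002,0.04,0,0,0,1,0.01,0.002,0.04,0,0,0,1,0.01,0.002,0.04,0,0,0,1,0.01,0.002,0.04,0,0,0,1,0.01,0.002,0.04,0,0,0,1,0.01,0.002,0.04,0,0,0,1,0.01,0.003,0.03,0,0,0,1,0.01,0.002,0.018,0,0,0,0,0.01,0,0,0,0,0,0,0.01]'
python3 - <<'E'
from h import *
o=ctrl.get_obs(); print(o['eef_pos'],o['q'].round(2)); im=ctrl.camera("wrist"); save("w9",im)
im=ctrl.camera("scene"); save("s9",im,(250,100,450,250),4)
C=cam("wrist")
for t in("rod","stand","ratchet"):
  for d in ctrl.silhouettes(t,"wrist"): print(t,d['score'],d['bbox'])
E
```

```text
time_s: 12.88
eef_pos: [0.4651, 0.1129, 0.0549]
eef_rot: [0.7, -0.7, -0.102, 0.103]
wrist_force: [-0.3, -0.0, -3.7]
opening: 0.217
[0.46506638 0.11285975 0.05493363] [-0.01  0.15  1.96  0.    1.04 -1.87]
rod 0.84 [283.7, 109.1, 362.5, 362.6]
rod 0.45 [59.8, 1.1, 70.3, 5.4]
stand 0.56 [225.4, 45.4, 585.7, 400.0]
```

View pics/w9.png

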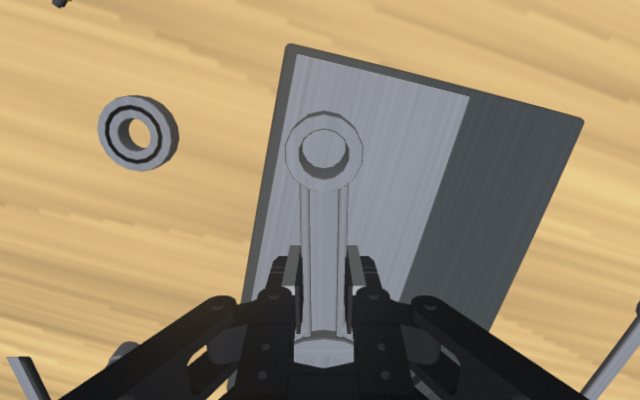

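View pics/s9.png

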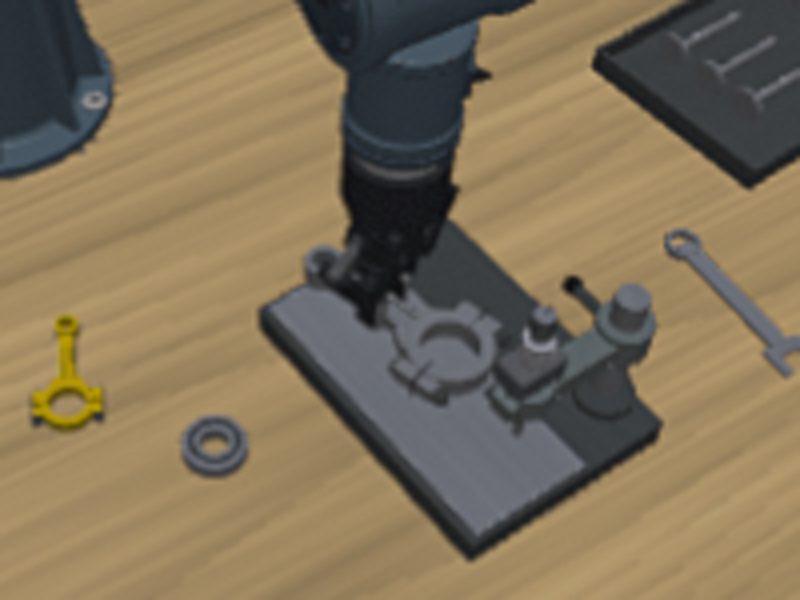

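Run:
```python
from h import *
from scipy.optimize import least_squares
C=cam("wrist");T=cam("top");S=cam("scene")
im=ctrl.camera("top"); save("t9",im,(235,155,305,250),6)
im=ctrl.camera("scene"); save("s9b",im,(310,145,425,245),6.9)
im=ctrl.camera("wrist"); save("w9b",im,(270,30,600,140),2.4)
a=onz(C,(299,55),.036);b=onz(C,(470,97),.036);c=onz(C,(583,119),.036);print(a,b,c,np.linalg.norm(a-b),np.linalg.norm(a-c))
d=b-a;print("yaw",np.degrees(np.arctan2(-d[0],d[1])))
```

```text
[0.37316043 0.06982548 0.036     ] [0.36626207 0.17295018 0.036     ] [0.35707958 0.24612712 0.036     ] 0.10335516869521304 0.17703350039111254
yaw 3.8270085038223427
```

View pics/t9.png

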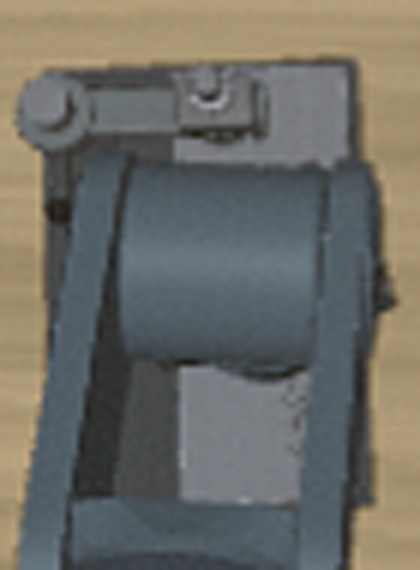

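View pics/s9b.png

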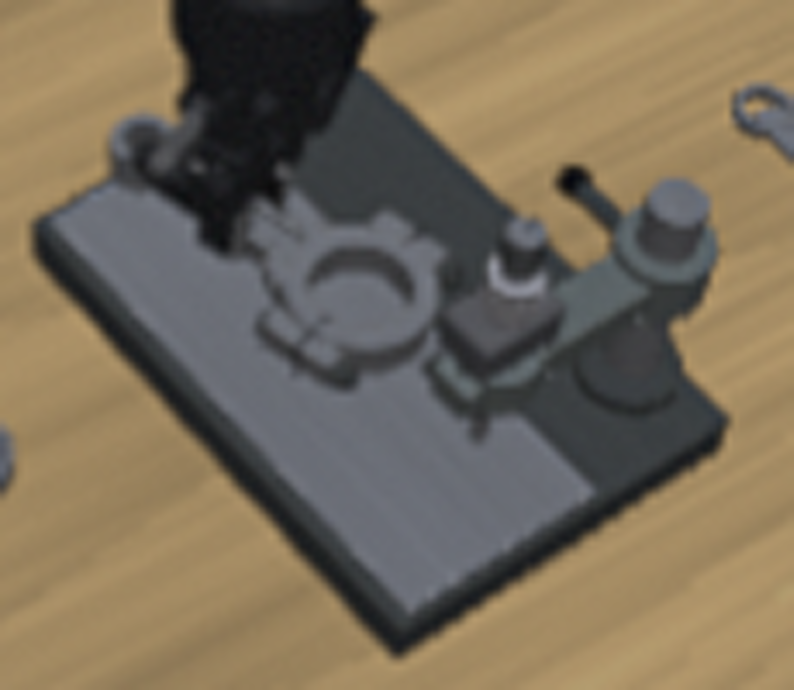

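View pics/w9b.png

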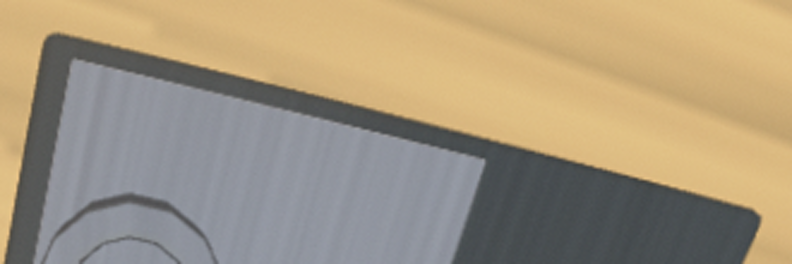

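```bash
cat > fit.py <<'E'
from h import *
from scipy.optimize import least_squares
C=cam("wrist");T=cam("top");S=cam("scene")
s=lambda u,v:np.array((u/6.9+310,v/6.9+145)); t=lambda u,v:np.array((u/6+235,v/6+155))
F=[("w",C,(300,54.6),(-.13,-.088,.036)),("w",C,(472.1,95.8),(-.13,.018,.036)),
("s",S,s(526,232),(.09,-.02,.198)),("s",S,s(410,612),(.13,-.088,.036)),("s",S,s(592,492),(.13,.018,.036)),("s",S,s(50,225),(-.13,-.088,.036)),("s",S,s(680,200),(.09,.072,.154)),("s",S,s(480,437),(.09,-.02,.060)),
("t",T,t(207,82),(.09,-.02,.198)),("t",T,t(345,68),(.13,-.088,.036)),("t",T,t(180,500),(-.13,.018,.036)),("t",T,t(50,105),(.09,.072,.154))]
def W(p,q):
    c,s_=np.cos(p[2]),np.sin(p[2]); return np.array([p[0]+c*q[0]-s_*q[1],p[1]+s_*q[0]+c*q[1],q[2]])
def res(p,sel="wst"): return np.concatenate([proj(c,W(p,q))-uv for n,c,uv,q in F if n in sel])
for sel in("wst","w","s","t"):
    r=least_squares(lambda p:res(p,sel),[.5,.16,.07],loss="soft_l1"); print(sel,r.x[:2].round(4),np.degrees(r.x[2]).round(2),"anvil",W(r.x,(.09,-.02,0)).round(4),res(r.x,sel).round(1))
E
python3 fit.py
```

```text
wst [0.4968 0.1654] 3.8 anvil [0.5879 0.1514 0.    ] [-2.5 -0.8  0.7  1.2 -0.1 -0.4 -0.7 -0.1  0.5 -0.4 -0.7 -1.5 -0.3 -0.2
 -0.7 -0.1 -1.2 -1.1 -0.5 -1.3 -0.7  0.3 -1.6 -1.2]
w [0.4961 0.167 ] 4.27 anvil [0.5874 0.1538 0.    ] [-1.6 -0.2  2.   0.3]
s [0.4983 0.1649] 4.22 anvil [0.5895 0.1515 0.    ] [ 0.3 -0.  -0.1  0.3  0.9 -0.1 -0.7 -0.9 -0.   0.  -0.3  0.3]
t [0.4936 0.1621] 3.53 anvil [0.5847 0.1477 0.    ] [-0.1 -0.1  0.6 -0.3  0.   1.2 -0.5 -0.3]
```

```bash
python3 -m pendant '[0,0,-0.02,0,0,0,0.01,0,0,-0.02,0,0,0,0.01,0,0,-0.008,0,0,0,0.01,0,0,-0.003,0,0,0,0.01,0,0,0,0,0,0,0.01]';python3 -m pendant '[0,0,-0.0015,0,0,0,0.01,0,0,0,0,0,0,0.01]';python3 -m pendant '[0,0,-0.0013,0,0,0,0.01,0,0,0,0,0,0,0.01]'
python3 - <<'E'
from h import *
o=ctrl.get_obs();Rm=qR(o['eef_rot']); print(np.degrees(np.arctan2(Rm[1,0],Rm[0,0])),Rm[:,1],o['wrist_force'])
im=ctrl.camera("scene"); save("s10",im,(310,145,425,245),6.9)
E
```

```text
time_s: 13.9
eef_pos: [0.4658, 0.1117, 0.0045]
eef_rot: [-0.7, 0.7, 0.102, -0.101]
wrist_force: [-0.9, 0.1, -3.1]
opening: 0.216
time_s: 14.15
eef_pos: [0.4657, 0.1118, 0.0029]
eef_rot: [-0.7, 0.7, 0.102, -0.101]
wrist_force: [0.1, 0.3, -3.4]
opening: 0.219
time_s: 14.4
eef_pos: [0.4653, 0.1118, 0.0013]
eef_rot: [-0.7, 0.7, 0.102, -0.102]
wrist_force: [-0.4, -0.7, -4.1]
opening: 0.217
16.5369612260011 [-8.16268355e-05 -1.58660577e-05 -9.99999997e-01] [-0.41445434 -0.69007644 -4.06071146]
```

View pics/s10.png

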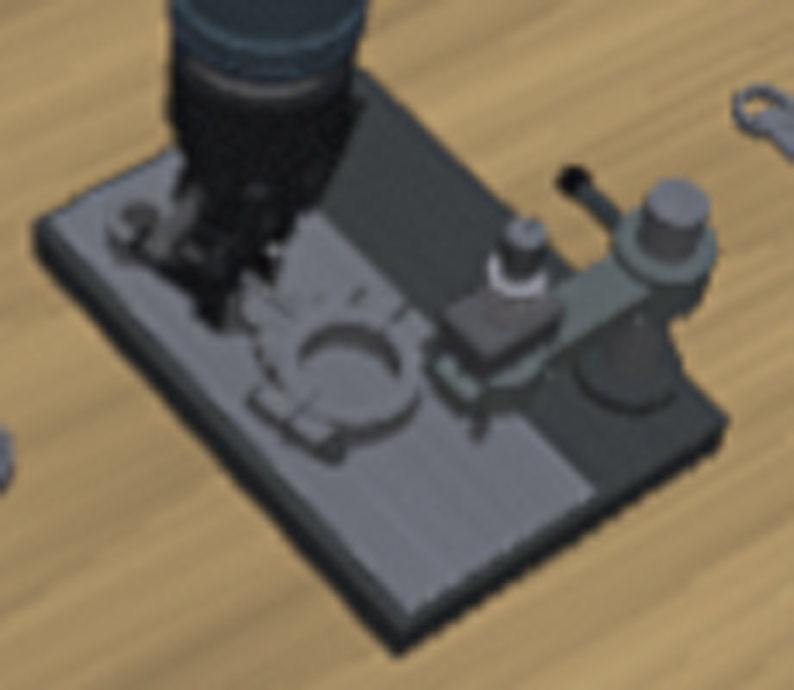

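```bash
python3 -m pendant '[0,0,-0.0012,0,0,0,0.01,0,0,0,0,0,0,0.01]';python3 -m pendant '[0,0,-0.001,0,0,0,0.01,0,0,0,0,0,0,0.01]'
```

```text
time_s: 14.7
eef_pos: [0.4653, 0.1118, -0.0]
eef_rot: [0.7, -0.7, -0.102, 0.102]
wrist_force: [-1.1, -0.3, -3.9]
opening: 0.214
time_s: 14.95
eef_pos: [0.4653, 0.1118, -0.001]
eef_rot: [0.7, -0.7, -0.102, 0.102]
wrist_force: [-0.1, -0.0, -3.5]
opening: 0.214
```

```bash
python3 -m pendant '[0,0,-0.0008,0,0,0,0.01,0,0,0,0,0,0,0.01]';python3 -m pendant '[0,0,-0.0006,0,0,0,0.01,0,0,0,0,0,0,0.01]'
```

```text
time_s: 15.2
eef_pos: [0.4655, 0.1118, -0.0016]
eef_rot: [-0.7, 0.7, 0.102, -0.102]
wrist_force: [-0.2, 0.1, -3.6]
opening: 0.209
time_s: 15.45
eef_pos: [0.4655, 0.1118, -0.0017]
eef_rot: [-0.7, 0.7, 0.102, -0.102]
wrist_force: [-4.1, -0.8, 6.2]
opening: 0.216
```

```bash
python3 -m pendant '[0,0,0.0008,0,0,0,0.01,0,0,0,0,0,0,0.01,0,0,0,0,0,0,0.028,0,0,0,0,0,0,0.028]';python3 -m pendant '[0,0,0.001,0,0,0,0.02,0,0,0,0,0,0,0.01,0,0,0,0,0,0,0.01,0,0,0,0,0,0,0.01]'
```

```text
time_s: 15.95
eef_pos: [0.4659, 0.1118, -0.0013]
eef_rot: [-0.7, 0.7, 0.102, -0.101]
wrist_force: [-0.6, -0.5, -0.4]
opening: 0.328
time_s: 16.45
eef_pos: [0.4657, 0.1118, -0.0001]
eef_rot: [-0.7, 0.7, 0.102, -0.101]
wrist_force: [-1.4, -0.4, 6.2]
opening: 0.21
```

```bash
python3 -m pendant '[0,0,0.0006,0,0,0,0.01,0.004,0.0014,0,0,0,0,0.01,0.008,0.003,0,0,0,0,0.01,0.008,0.003,0,0,0,0,0.01,0.005,0.002,0,0,0,0,0.01,0.0015,0.0005,0,0,0,0,0.01,0,0,0,0,0,0,0.01]'
python3 - <<'E'
from h import *
im=ctrl.camera("scene"); save("s11",im,(340,170,420,230),9.9)
print((proj(cam("scene"),(.588,.151,.06))-[340,170])*9.9)
im=ctrl.camera("top"); save("t11",im,(235,155,305,250),6)
E
```

```text
time_s: 17.32
eef_pos: [0.492, 0.1218, -0.0001]
eef_rot: [0.7, -0.7, -0.102, 0.102]
wrist_force: [-0.4, -0.4, -1.7]
opening: 0.216
[383.90911617 379.25102526]
```

View pics/s11.png

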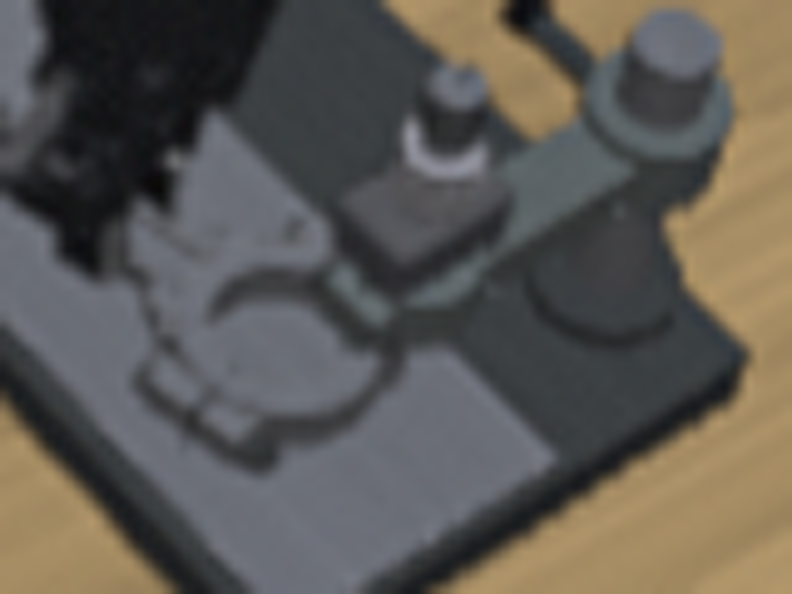

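View pics/t11.png

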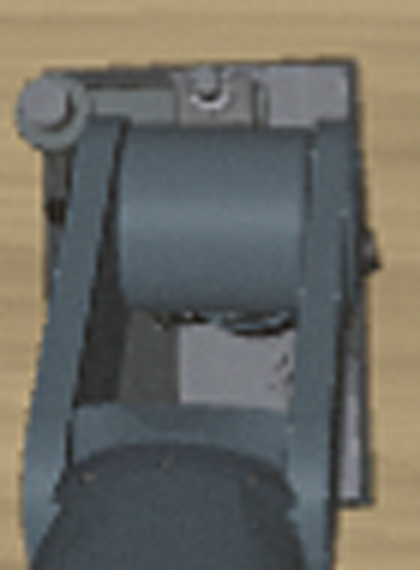

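```bash
cat > ov.py <<'E'
from h import *
import sys
def ov(name,c,z,th,crop,k,an=(.588,.151),dz=0):
    im=ctrl.camera("scene")[crop[1]:crop[3],crop[0]:crop[2]]; im=cv2.resize(im,None,fx=k,fy=k,interpolation=cv2.INTER_CUBIC)[:,:,::-1].copy()
    C=cam("scene"); a=np.linspace(0,2*np.pi,80)
    def draw(P,col):
        p=np.array([(proj(C,q)-crop[:2]+.5)*k for q in P]); cv2.polylines(im,[p.round().astype(int)],False,col,1)
    for r,zz,col in((.033,z+.02,(0,0,255)),(.022,z+.02,(0,255,0)),(.033,z,(255,0,255))):
        draw([(c[0]+r*np.cos(t),c[1]+r*np.sin(t),zz) for t in a],col)
    for zz in (.06,.198,.174): 
        r=.004 if zz<.1 else .008
        draw([(an[0]+r*np.cos(t),an[1]+r*np.sin(t),zz) for t in a],(0,255,255))
    cv2.imwrite(f"pics/{name}.png",im)
E
python3 - <<'E'
from ov import *
o=ctrl.get_obs();Rm=qR(o['eef_rot']);u=Rm[:,0]
ov("o11",o['eef_pos'][:2]+.0604*u[:2],.0365,0,(340,170,420,230),9.9)
E
```

```text
(no output)
```

View pics/o11.png

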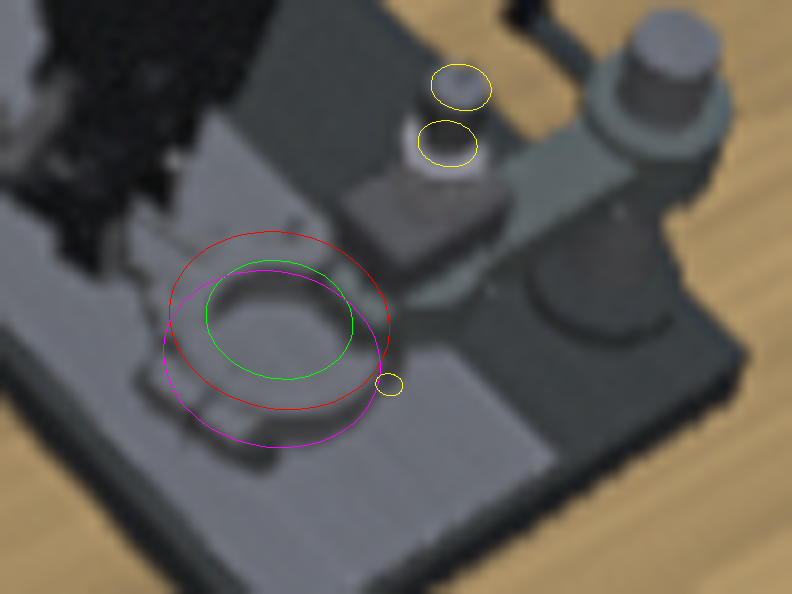

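```bash
python3 -m pendant '[0.003,0.0011,0,0,0,0,0.01,0.004,0.0015,0,0,0,0,0.01,0.003,0.0012,0,0,0,0,0.01,0.0013,0.0005,0,0,0,0,0.01,0,0,0,0,0,0,0.01]'
python3 - <<'E'
from ov import *
o=ctrl.get_obs();Rm=qR(o['eef_rot']);u=Rm[:,0]
im=ctrl.camera("scene"); save("s12",im,(340,170,420,230),9.9)
ov("o12",o['eef_pos'][:2]+.0604*u[:2],.0365,0,(340,170,420,230),9.9)
E
```

```text
time_s: 18.1
eef_pos: [0.5035, 0.1261, 0.0001]
eef_rot: [0.7, -0.7, -0.102, 0.102]
wrist_force: [0.1, 1.3, -3.5]
opening: 0.218
```

View pics/s12.png

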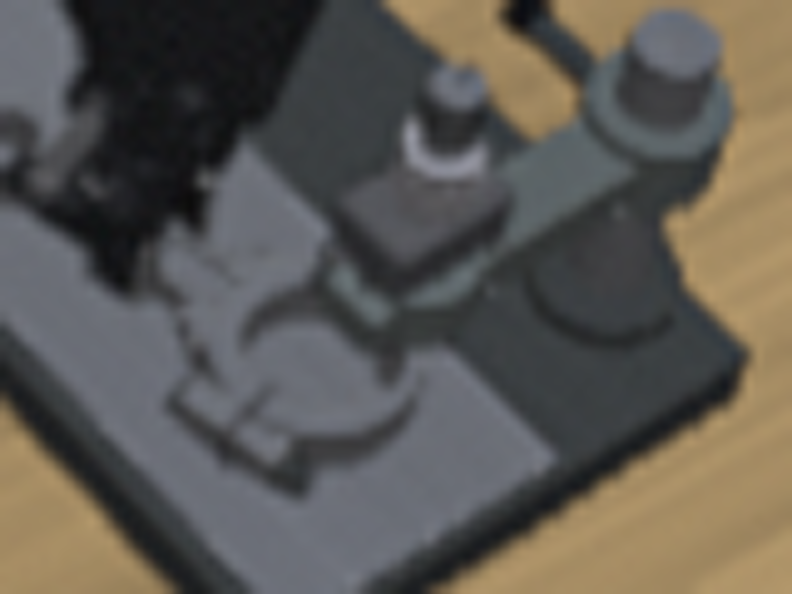

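View pics/o12.png

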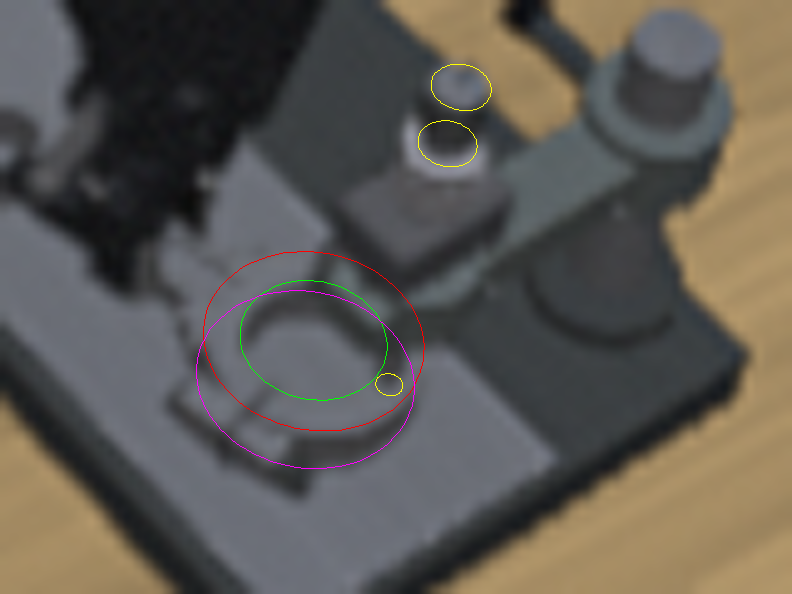

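```bash
python3 -m pendant '[0,0,-0.0005,0,0,0,0.01,0,0,0,0,0,0,0.01]';python3 -m pendant '[0,0,0,0,0,0,0.022,0,0,0,0,0,0,0.035,0,0,0,0,0,0,0.045,0,0,0,0,0,0,0.045]'; python3 -m pendant '[0,0,0.01,0,0,0,0.045,0,0,0.025,0,0,0,0.045,0,0,0.04,0,0,0,0.045,-0.02,0,0.05,0,0,0,0.045]'
python3 - <<'E'
from ov import *
im=ctrl.camera("scene"); save("s13",im,(310,160,420,235),7.2)
im=ctrl.camera("wrist"); save("w13",im)
E
```

```text
time_s: 18.45
eef_pos: [0.5032, 0.126, -0.0001]
eef_rot: [0.7, -0.7, -0.102, 0.102]
wrist_force: [-1.6, 0.7, 0.9]
opening: 0.217
time_s: 18.95
eef_pos: [0.5033, 0.126, -0.0004]
eef_rot: [-0.7, 0.7, 0.102, -0.102]
wrist_force: [0.2, 0.1, 0.9]
opening: 0.524
time_s: 19.45
eef_pos: [0.4834, 0.1258, 0.1261]
eef_rot: [-0.7, 0.7, 0.101, -0.102]
wrist_force: [-0.1, 0.5, 1.1]
opening: 0.529
```

View pics/s13.png

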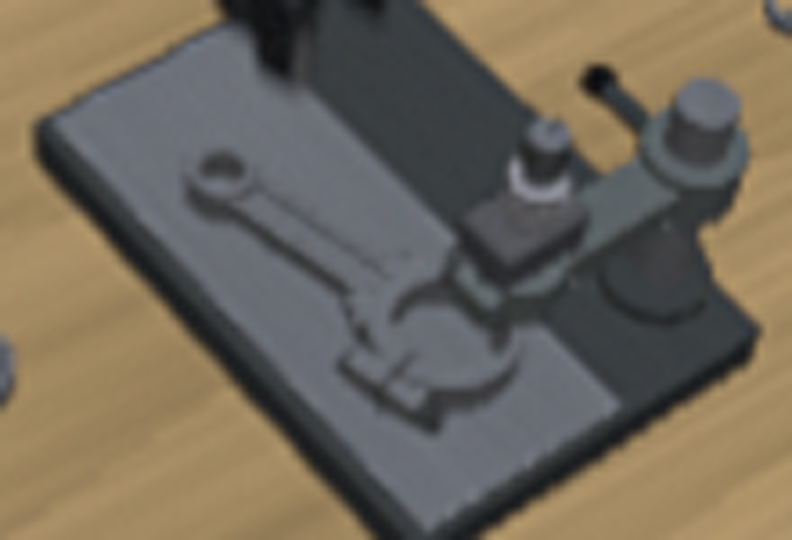

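View pics/w13.png

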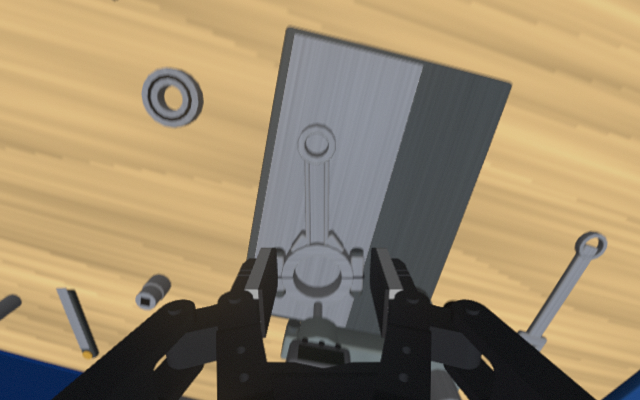

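```bash
python3 -m pendant '[0,0,0.03,2.4,-8,0,0.045,0.01,0,0.006,2.4,-8,0,0.045,0.014,0.003,0,2.3,-8,0,0.045,0.014,0.0025,0,0,0,0,0.045,0,0,0,0,0,0,0.045]'
python3 - <<'E'
from ov import *
o=ctrl.get_obs();print(o['eef_pos'],qR(o['eef_rot']).round(3))
im=ctrl.camera("wrist"); save("w14",im); save("w14c",im,(240,120,400,280),3.7)
W=cam("wrist",o)
print(proj(W,(.588,.151,.06)),proj(W,(.588,.151,.198)))
E
```

```text
time_s: 20.18
eef_pos: [0.5214, 0.1314, 0.161]
eef_rot: [0.705, -0.661, -0.251, -0.053]
wrist_force: [-0.1, -0.0, -0.5]
opening: 0.531
[0.52144763 0.13136607 0.16095296] [[ 0.868  0.406 -0.285]
 [ 0.258  0.12   0.959]
 [ 0.424 -0.906 -0.001]]
[322.88842511 198.76414789] [322.73686617 339.79039511]
```

View pics/w14.png

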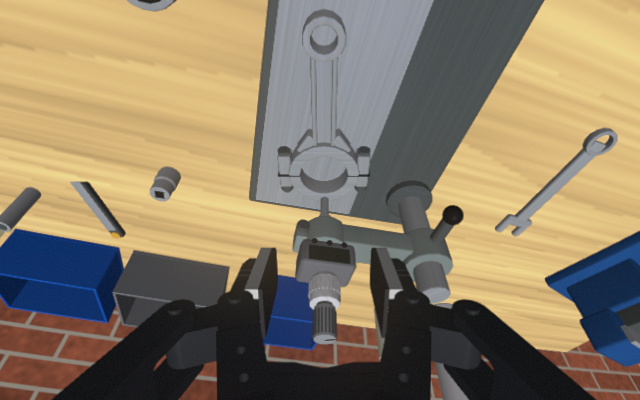

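View pics/w14c.png

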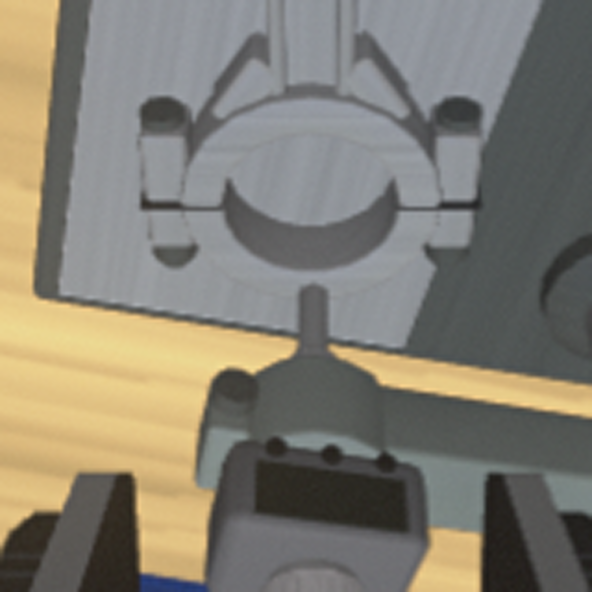

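```bash
cat > m.py <<'E'
from ov import *
o=ctrl.get_obs(); W=cam("wrist",o); S=cam("scene")
c=onz(W,(323.7,175.4),.056); s=onz(W,((325)/1.0-.5*0,37),.056)
print("ring c",c, "predicted",.5033+.0604*.9587,.126+.0604*.2845)
for vs in (207.3,207.8,208.3):
  for vw in (198.2,199.2):
    p,e=tri([(W,(324.4,vw)),(S,(379.0,vs))]); print(vs,vw,"tip",p.round(4),np.round(e,4),"dist",np.linalg.norm(p[:2]-c[:2]).round(4))
for r in(.022,.0275,.033): print(r,(proj(W,c+r*np.array([.9587,.2845,0]))-[240,120]+.5)*3.7)
save("w14d",ctrl.camera("wrist"),(290,160,360,230),8)
save("s14",ctrl.camera("scene"),(350,180,400,220),12)
E
python3 m.py
```

```text
ring c [0.56249403 0.14440441 0.056     ] predicted 0.5612054799999999 0.1431838
207.3 198.2 tip [0.586  0.1526 0.061 ] [0.0006 0.0006] dist 0.0248
207.3 199.2 tip [0.5863 0.1524 0.0618] [0.0003 0.0003] dist 0.0252
207.8 198.2 tip [0.5868 0.1525 0.0598] [0.0002 0.0002] dist 0.0256
207.8 199.2 tip [0.5872 0.1524 0.0607] [0.0001 0.0001] dist 0.026
208.3 198.2 tip [0.5877 0.1525 0.0587] [0.0002 0.0002] dist 0.0264
208.3 199.2 tip [0.5881 0.1523 0.0595] [0.0004 0.0004] dist 0.0268
0.022 [311.46399203 271.61038414]
0.0275 [311.44604399 286.86590971]
0.033 [311.4284912  301.77031937]
```

View pics/w14d.png

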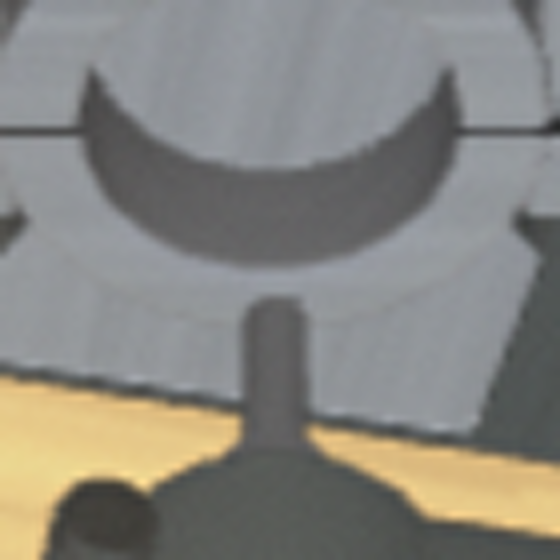

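View pics/s14.png

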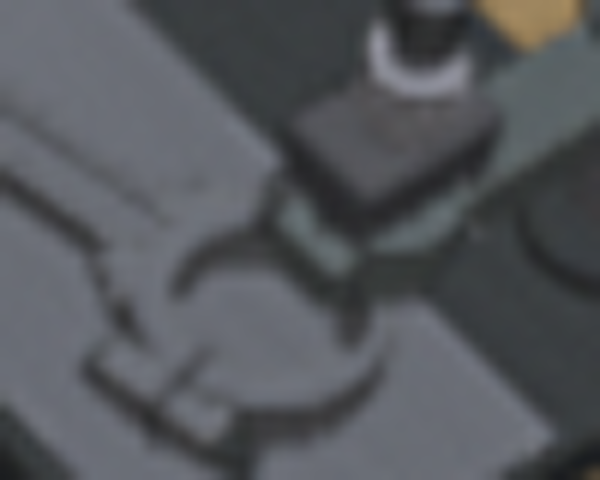

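```bash
python3 -m pendant '[-0.015,-0.0044,-0.01,2.8,-9.6,0,0.045,-0.015,-0.0044,-0.019,2.8,-9.6,0,0.045,0,0,0,0,0,0,0.045]'
python3 - <<'E'
from ov import *
o=ctrl.get_obs();print(o['eef_pos'],qR(o['eef_rot']).round(3))
im=ctrl.camera("wrist"); save("w15",im); save("w15c",im,(280,150,370,240),6.6)
W=cam("wrist",o); np.set_printoptions(suppress=True)
print(proj(W,(.587,.152,.06)))
E
```

```text
time_s: 20.7
eef_pos: [0.4942, 0.1304, 0.1363]
eef_rot: [0.698, -0.614, -0.339, -0.142]
wrist_force: [0.7, 0.1, 0.1]
opening: 0.527
[0.49421265 0.13040406 0.13631895] [[ 0.73   0.615 -0.298]
 [ 0.218  0.205  0.954]
 [ 0.648 -0.761  0.015]]
[314.54502757 201.75711606]
```

View pics/w15.png

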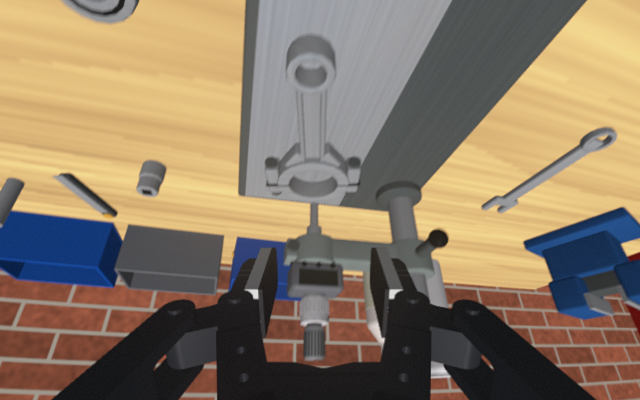

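View pics/w15c.png

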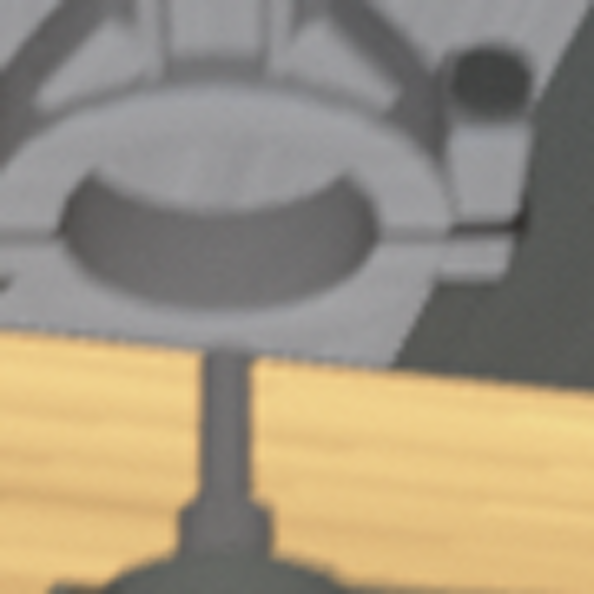

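```bash
cat > m2.py <<'E'
from ov import *
i=ctrl.camera_info("wrist"); M=np.array(i['tool_from_camera'])
def mk(pos,Rm):
    T=np.eye(4);U,_,V=np.linalg.svd(np.array(Rm));T[:3,:3]=U@V;T[:3,3]=pos;X=T@M;return i,X[:3,:3],X[:3,3]
W1=mk([0.52144763,0.13136607,0.16095296],[[0.868,0.406,-0.285],[0.258,0.12,0.959],[0.424,-0.906,-0.001]])
W2=mk([0.49421265,0.13040406,0.13631895],[[0.73,0.615,-0.298],[0.218,0.205,0.954],[0.648,-0.761,0.015]])
u=np.array([.9587,.2845,0])
def T2(n,a,b):
    p,e=tri([(W1,a),(W2,b)]);print(n,p.round(4),np.round(e,4));return p
t=T2("tip near rim",(323.9,196.6),(313.7,202.5))
c=T2("centre",(323.7,175.4),(312.8,185.1))
f=T2("bore far",(323.7,192.75),(312.8,196.2))
for W,a,b,n in((W1,(323.7,175.4),(323.7,192.75),"v1"),(W2,(312.8,185.1),(312.8,196.2),"v2")):
    print(n,"c",onz(W,a,.056).round(4),"f",onz(W,b,.056).round(4),np.linalg.norm(onz(W,a,.056)-onz(W,b,.056)).round(4))
# tip relative: with ring top plane z0 : solve
print("tip axis - centre along u", (t+.004*u-c)@u, "tip-borefar +22", (t+.004*u-f)@u+.022, "gap",t[2]-f[2], t[2]-c[2])
E
python3 m2.py
```

```text
tip near rim [0.5813 0.1498 0.0644] [0.0002 0.0002]
centre [0.5609 0.1433 0.0588] [0.0004 0.0004]
bore far [0.5846 0.1502 0.0554] [0.0006 0.0006]
v1 c [0.563  0.1443 0.056 ] f [0.5839 0.1506 0.056 ] 0.0218
v2 c [0.5651 0.1441 0.056 ] f [0.5838 0.1493 0.056 ] 0.0194
tip axis - centre along u 0.025431273287945932 tip-borefar +22 0.022719207227953175 gap 0.00905215689319519 0.005591344046651535
```

```bash
python3 -m pendant '[0,0,0,-2.54,8.64,0,0.045,0,0,0,-2.54,8.64,0,0.045,0,0,0,-2.54,8.64,0,0.045,0,0,0,-2.54,8.64,0,0.045,0,0,0,-2.54,8.64,0,0.045,0,0,0,0,0,0,0.045]'
python3 - <<'E'
from h import *
o=ctrl.get_obs();Rm=qR(o['eef_rot']);print(o['eef_pos'],Rm.round(3),R.from_matrix(Rm).as_rotvec())
th=np.radians(16.54); D=np.array([[np.cos(th),0,-np.sin(th)],[np.sin(th),0,np.cos(th)],[0,-1,0]])
print("rot needed deg",np.degrees(R.from_matrix(D@Rm.T).as_rotvec()))
E
```

```text
time_s: 21.5
eef_pos: [0.5017, 0.1311, 0.1397]
eef_rot: [0.703, -0.695, -0.08, 0.124]
wrist_force: [-0.6, 1.0, -0.7]
opening: 0.531
[0.50166456 0.13107142 0.13972808] [[ 0.956 -0.063 -0.286]
 [ 0.287  0.003  0.958]
 [-0.06  -0.998  0.021]] [-1.54637901 -0.17898683  0.27658851]
rot needed deg [-0.15632796 -3.61574153 -0.12085121]
```

```bash
python3 -m pendant '[0.0016,-0.005,-0.03,-0.16,-3.6,-0.12,0.045,0,0,-0.045,0,0,0,0.045,0,0,-0.035,0,0,0,0.045,0,0,-0.012,0,0,0,0.045,0,0,-0.008,0,0,0,0.045,0,0,-0.007,0,0,0,0.045,0,0,0,0,0,0,0.045]'
python3 - <<'E'
from h import *
o=ctrl.get_obs();Rm=qR(o['eef_rot']);print(o['eef_pos'],o['wrist_force'])
th=np.radians(16.54); D=np.array([[np.cos(th),0,-np.sin(th)],[np.sin(th),0,np.cos(th)],[0,-1,0]])
print("rot needed deg",np.degrees(R.from_matrix(D@Rm.T).as_rotvec()))
E
```

```text
time_s: 22.38
eef_pos: [0.4994, 0.1263, 0.0028]
eef_rot: [0.701, -0.698, -0.102, 0.102]
wrist_force: [-0.2, 0.2, -0.0]
opening: 0.526
[0.49935955 0.12633037 0.0028098 ] [-0.22325606  0.20748033 -0.02993767]
rot needed deg [-0.25190419 -0.03593345 -0.10506376]
```

```bash
python3 -m pendant '[0,0,-0.0022,0,0,0,0.03,0,0,0,0,0,0,0.02,0,0,0,0,0,0,0.012,0,0,0,0,0,0,0.01,0,0,0,0,0,0,0.01]'; python3 -m pendant '[-0.0012,-0.0004,0,0,0,0,0.01,-0.0012,-0.0004,0,0,0,0,0.01,-0.0005,-0.0001,0,0,0,0,0.01,0,0,0,0,0,0,0.01]'
```

```text
time_s: 23.0
eef_pos: [0.4994, 0.1262, 0.0007]
eef_rot: [0.701, -0.698, -0.102, 0.102]
wrist_force: [-1.4, -1.7, 5.5]
opening: 0.212
time_s: 23.5
eef_pos: [0.4971, 0.1256, 0.0007]
eef_rot: [0.701, -0.698, -0.103, 0.102]
wrist_force: [4.6, 1.4, 5.1]
opening: 0.215
```

```bash
python3 -m pendant '[-0.0006,-0.0002,0,0,0,0,0.01,0,0,0,0,0,0,0.01,0,0,0,0,0,0,0.03,0,0,0,0,0,0,0.045,0,0,0,0,0,0,0.045]'; python3 -m pendant '[0,0,0.01,0,0,0,0.05,0,0,0.04,0,0,0,0.06,-0.01,0,0.055,0,0,0,0.06,0.01,0,0.06,0,0,0,0.06,0.02,0.005,0.05,0,0,0,0.06,0,0,0.03,0,0,0,0.06,0,0,0,0,0,0,0.06]'
python3 - <<'E'
from h import *
o=ctrl.get_obs();print(o['eef_pos'],qR(o['eef_rot']).round(3).tolist())
im=ctrl.camera("wrist"); save("w16",im)
W=cam("wrist",o);print(proj(W,(.587,.152,.198)))
E
```

```text
time_s: 24.12
eef_pos: [0.4941, 0.1252, -0.0006]
eef_rot: [0.701, -0.698, -0.101, 0.104]
wrist_force: [0.3, -0.5, -0.2]
opening: 0.529
time_s: 25.0
eef_pos: [0.5171, 0.1304, 0.2487]
eef_rot: [0.701, -0.698, -0.104, 0.101]
wrist_force: [-0.5, 0.1, 0.3]
opening: 0.705
[0.51709462 0.13039366 0.24870009] [[0.958, 0.005, -0.287], [0.287, 0.005, 0.958], [0.006, -1.0, 0.003]]
[323.43663374 286.44696779]
```

View pics/w16.png

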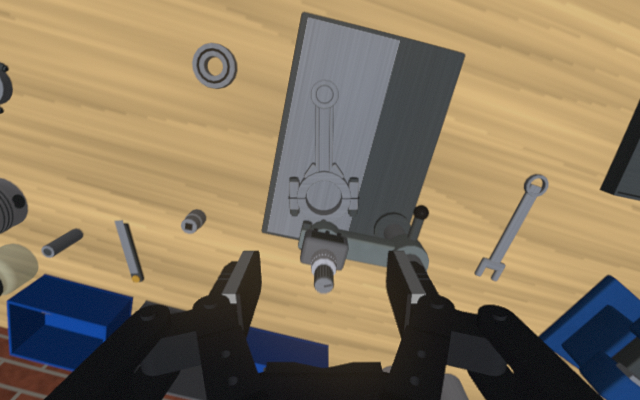

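Run:
```python
from h import *
o=ctrl.get_obs()
im=ctrl.camera("wrist"); save("w16c",im,(275,70,375,170),4); save("w16d",im,(275,150,375,300),4)
```

```text
(no output)
```

View pics/w16d.png

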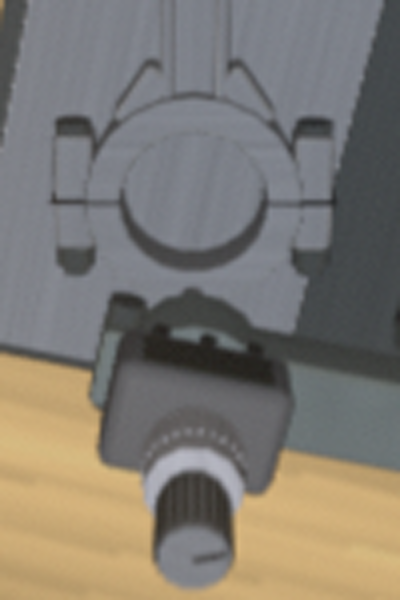

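Run:
```python
from h import *
W=cam("wrist"); c=onz(W,(323,199.75),.056); k=onz(W,(323.25,288.5),.198); e=onz(W,(323,199.75),.056)
print("ring",c,"knob",k,"dist",np.linalg.norm((k-c)[:2])); print("TCP",ctrl.get_obs()['eef_pos'])
f=onz(W,(323,(268/4-.5+150)),.056);n=onz(W,(323,(130/4-.5+150)),.056);print("bore near/far",n,f,np.linalg.norm(f-n),"mid->knob",np.linalg.norm((k-(n+f)/2)[:2]))
```

```text
ring [0.55611295 0.14377333 0.056     ] knob [0.58343215 0.15139129 0.198     ] dist 0.028361446834013895
TCP [0.51479493 0.13026579 0.24469239]
bore near/far [0.53509542 0.13750109 0.056     ] [0.57664303 0.14990002 0.056     ] 0.04335824370168843 mid->knob 0.028615766923650754
```

```bash
cat > k.py <<'E'
from h import *
o=ctrl.get_obs();W=cam("wrist",o);im=ctrl.camera("wrist");o2=ctrl.get_obs()
print(o['eef_pos'],o2['eef_pos'],o['dq'].round(3)); save("wk",im,(275,150,375,300),4)
E
python3 k.py
```

```text
[0.51479493 0.13026579 0.24469239] [0.51430386 0.13022421 0.24383332] [-0.001  0.021  0.026  0.001 -0.003 -0.   ]
```

View pics/wk.png

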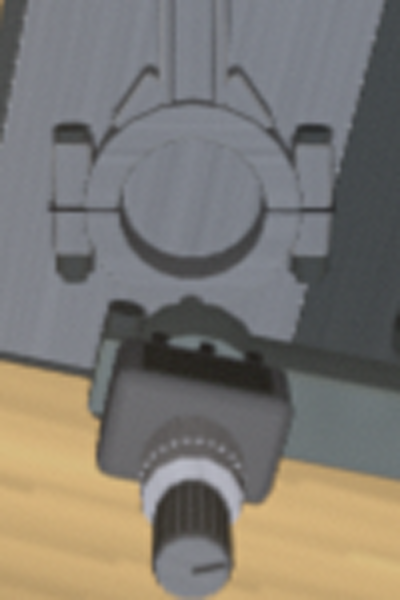

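```bash
python3 -m pendant '[0,0,0,0,0,0,0.06,0,0,0,0,0,0,0.06]'
python3 - <<'E'
from h import *
i=ctrl.camera_info("wrist"); o=ctrl.get_obs(); o1=dict(o); o1['eef_pos']=np.array([0.51479493,0.13026579,0.24469239])
W=cam("wrist",o1); c=onz(W,(322.6,202),.056); k=onz(W,(322.5,291),.198); print(c,k,np.linalg.norm((k-c)[:2]))
W=cam("wrist",o);im=ctrl.camera("wrist");save("wk2",im,(275,150,375,300),4);print(o['eef_pos'],ctrl.get_obs()['eef_pos'])
E
```

```text
time_s: 25.4
eef_pos: [0.5147, 0.1302, 0.244]
eef_rot: [0.701, -0.698, -0.101, 0.103]
wrist_force: [0.1, -0.2, 0.9]
opening: 0.702
[0.55866849 0.14411536 0.056     ] [0.585736   0.15145724 0.198     ] 0.028045556300427304
[0.51472555 0.1302341  0.24400443] [0.51492392 0.13024361 0.24429393]
```

View pics/wk2.png

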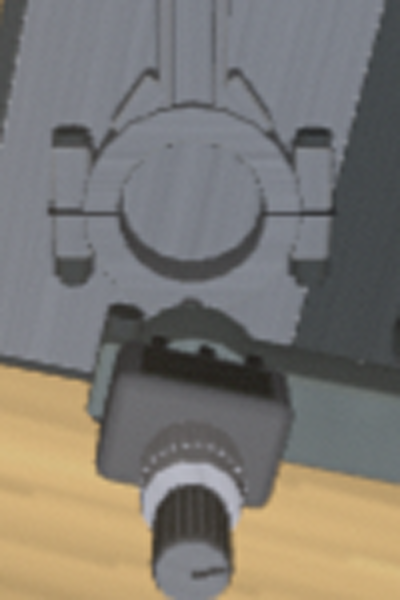

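```bash
python3 -m pendant '[0.018,0.0053,0,0,0,9,0.05,0.018,0.0053,0,0,0,9,0.05,0.018,0.0053,0,0,0,9,0.05,0.0178,0.0054,-0.01,0,0,9,0.05,0,0,-0.02,0,0,9,0.05,0,0,-0.015,0,0,8,0.05,0,0,0,0,0,0,0.05,0,0,0,0,0,0,0.05]'
python3 - <<'E'
from h import *
o=ctrl.get_obs();W=cam("wrist",o);im=ctrl.camera("wrist");save("wk3",im)
print(o['eef_pos'],qR(o['eef_rot']).round(3).tolist(),o['q'].round(2));print(proj(W,(.5865,.1515,.198)))
E
```

```text
time_s: 26.45
eef_pos: [0.5875, 0.1516, 0.2007]
eef_rot: [0.582, -0.58, -0.402, 0.404]
wrist_force: [0.7, -0.1, -0.5]
opening: 0.585
[0.58747537 0.15156823 0.20066957] [[0.35, -0.004, -0.937], [0.937, 0.002, 0.35], [0.0, -1.0, 0.004]] [ 0.06  0.25  1.51  0.    1.39 -2.73]
[323.45690337 227.22434882]
```

View pics/wk3.png

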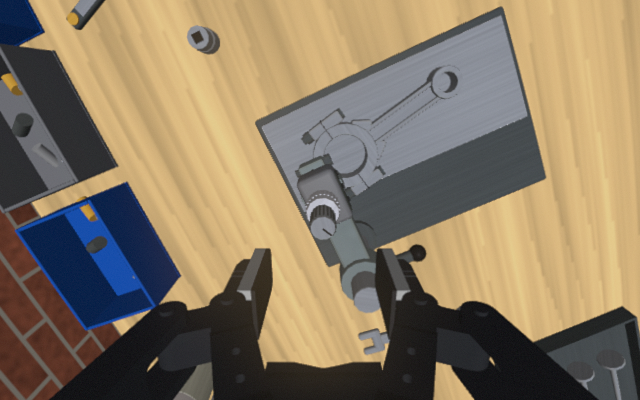

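```bash
python3 -m pendant '[0,0,-0.025,0,0,0,0.04,-0.0008,0,-0.02,0,0,0,0.04,0,0,-0.01,0,0,0,0.04,0,0,-0.005,0,0,0,0.03,0,0,0,0,0,0,0.03,0,0,0,0,0,0,0.03]'
python3 - <<'E'
from h import *
o=ctrl.get_obs();W=cam("wrist",o);im=ctrl.camera("wrist");save("wk4",im,(220,150,420,350),3)
print(o['eef_pos'],o['torque'],o['joint_efforts']);print((proj(W,(.5865,.1515,.198))-[220,150])*3)
im=ctrl.camera("scene"); save("sk4",im,(340,130,440,220),8)
E
```

```text
time_s: 27.25
eef_pos: [0.587, 0.1516, 0.1411]
eef_rot: [0.582, -0.579, -0.403, 0.404]
wrist_force: [-0.5, 0.6, 0.2]
opening: 0.352
[0.58701095 0.15162561 0.1410567 ] [ 0.06099703 -0.0205434   0.01376045] [-4.17097821e-03 -4.88497496e+01 -3.36702204e+01  7.40810065e-03
  2.42313975e-02  3.07235125e-03]
[309.25900753 394.24017438]
```

View pics/wk4.png

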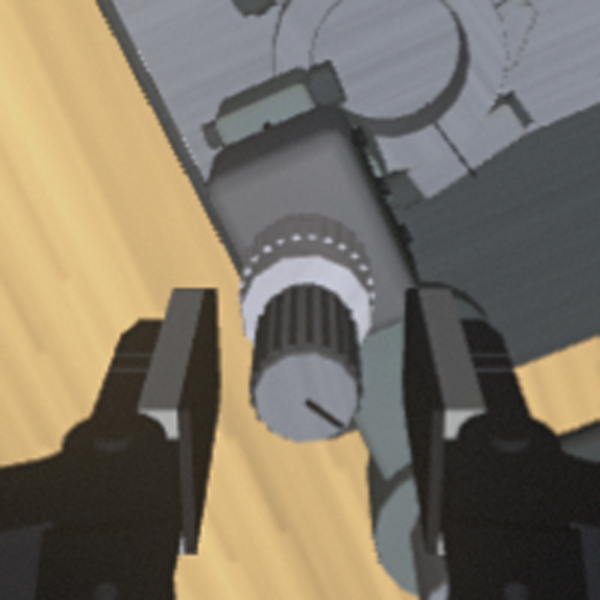

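View pics/sk4.png

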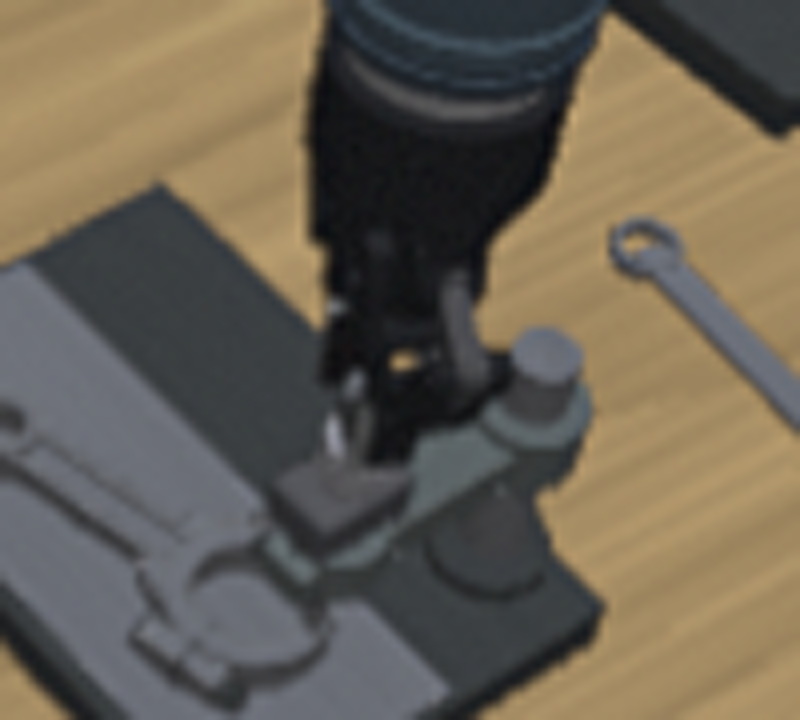

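```bash
python3 -m pendant '[0.0006,-0.0002,0,0,0,0,0.025,0,0,0,0,0,0,0.018,0,0,0,0,0,0,0.0155,0,0,0,0,0,0,0.0155,0,0,0,0,0,0,0.0155]'
python3 - <<'E'
from h import *
o=ctrl.get_obs();W=cam("wrist",o);im=ctrl.camera("wrist");save("wk5",im,(220,150,420,350),3)
print(o['eef_pos'],o['torque'],o['wrist_force'],o['joint_efforts'][5],o['opening']*85.4)
E
```

```text
time_s: 27.98
eef_pos: [0.5875, 0.1512, 0.1404]
eef_rot: [0.582, -0.579, -0.403, 0.405]
wrist_force: [3.3, -0.4, -0.4]
opening: 0.18
[0.5875284  0.15122853 0.14037812] [-0.18244605 -0.60663904 -0.04008032] [ 3.2649312  -0.40066842 -0.38924837] -0.002594512698124163 15.391417199272917
```

View pics/wk5.png

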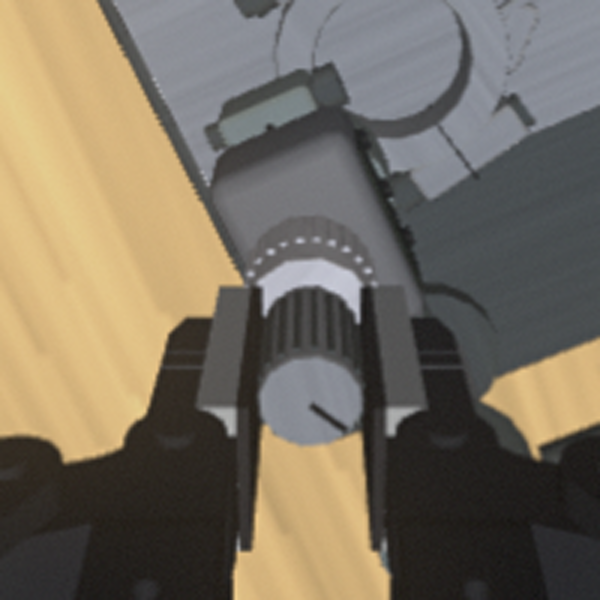

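```bash
python3 -m pendant '[0,0,0,0,0,-10,0.0155,0,0,0,0,0,-10,0.0155,0,0,0,0,0,-10,0.0155]'
python3 - <<'E'
from h import *
o=ctrl.get_obs();im=ctrl.camera("wrist");save("wk6",im,(220,150,420,350),3)
print(o['eef_pos'],o['torque'],o['wrist_force'],o['joint_efforts'][5],o['opening']*85.4,o['q'][5],o['dq'][5])
o=ctrl.get_obs();print(o['torque'],o['joint_efforts'][5],o['q'][5],o['dq'][5])
E
```

```text
time_s: 28.4
eef_pos: [0.5874, 0.1516, 0.1404]
eef_rot: [0.668, -0.664, -0.238, 0.238]
wrist_force: [3.5, -0.8, 0.2]
opening: 0.184
[0.58735556 0.15161464 0.14036789] [ 0.00633312 -0.52816475  0.04309964] [ 3.53024267 -0.7963136   0.22336827] -1.795792244374752 15.72830351104703 -2.203793611402157 1.3810265488372093
[ 0.00410907 -0.56246726  0.00092835] -0.5522681772708893 -2.1969943429391456 -0.28232281367476547
```

View pics/wk6.png

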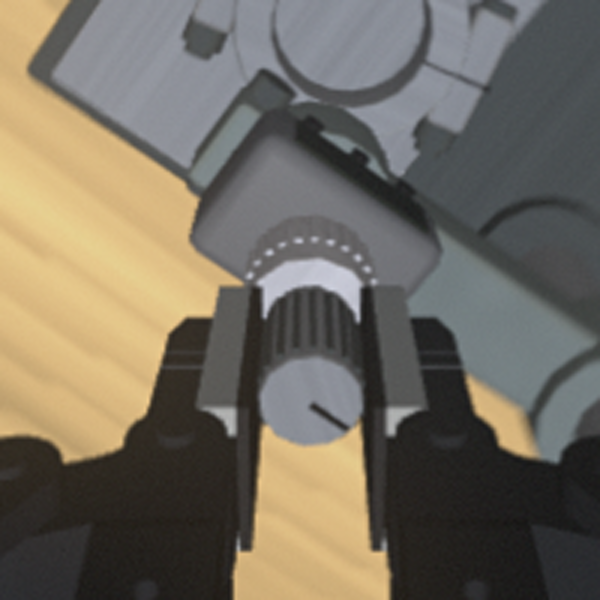

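```bash
python3 -m pendant '[0.0004,0,0,0,0,-10,0.0155,0,0,0,0,0,-10,0.0155,0,0,0,0,0,-10,0.0155]'
python3 - <<'E'
from h import *
for k in range(4):
    o=ctrl.get_obs();print(o['time_s'],o['torque'].round(3),o['wrist_force'].round(1),o['joint_efforts'][5].round(3),o['q'][5].round(4),o['dq'][5].round(3)); im=ctrl.camera("scene")
save("sk7",im,(340,150,420,220),9)
E
```

```text
time_s: 28.82
eef_pos: [0.5873, 0.1519, 0.1404]
eef_rot: [0.707, -0.703, -0.058, 0.059]
wrist_force: [2.1, 1.3, 0.8]
opening: 0.183
28.825 [ 0.208 -0.257  0.021] [2.1 1.3 0.8] -1.798 -1.6841 1.385
28.875 [ 0.204 -0.271 -0.051] [1.4 1.2 1. ] -0.514 -1.6771 -0.275
28.925 [ 0.242 -0.265 -0.054] [1.9 1.4 1.3] 1.406 -1.6879 -0.135
28.975 [ 0.314 -0.209 -0.066] [0.4 1.3 2.1] 0.522 -1.6916 -0.029
```

View pics/sk7.png

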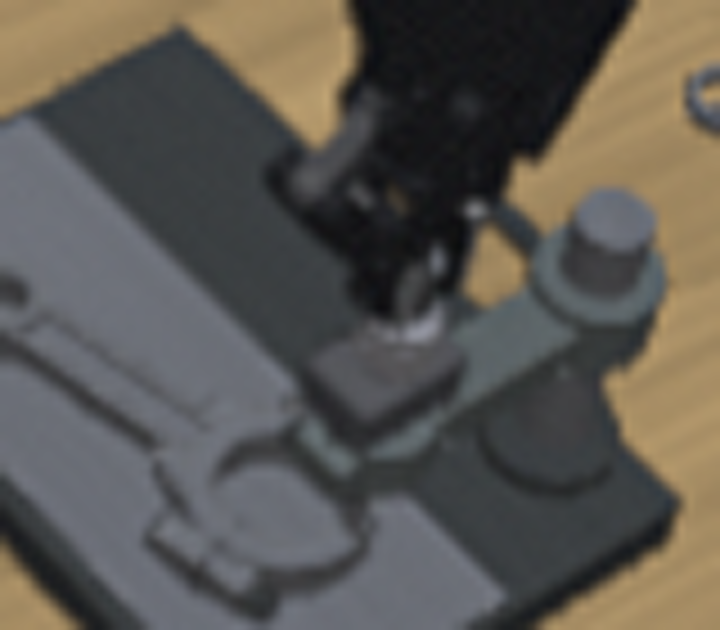

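```bash
cat > r.py <<'E'
from h import *
o=ctrl.get_obs();print(o['time_s'],'tz',o['torque'][2].round(3),'f',o['wrist_force'].round(1),'j6',o['joint_efforts'][5].round(3),o['q'][5].round(4),'turned',round(float(np.degrees(o['q'][5]-o['q'][0]))+ (2.73+.25*0)*57.2958,1),o['dq'][5].round(3),'op',(o['opening']*85.4).round(2))
E
python3 -m pendant '[0,0,0,0,0,-8,0.0155,0,0,0,0,0,-5,0.0155,0,0,0,0,0,-3,0.0155,0,0,0,0,0,-2,0.0155,0,0,0,0,0,-2,0.0155]'>/dev/null; python3 r.py;python3 -m pendant '[0,0,0,0,0,-2,0.0155]'>/dev/null; python3 r.py;python3 -m pendant '[0,0,0,0,0,-2,0.0155]'>/dev/null; python3 r.py
```

```text
Traceback (most recent call last):
  File "r.py", line 2, in <module>
    o=ctrl.get_obs();print(o['time_s'],'tz',o['torque'][2].round(3),'f',o['wrist_force'].round(1),'j6',o['joint_efforts'][5].round(3),o['q'][5].round(4),'turned',round(float(np.degrees(o['q'][5]-o['q'][0]))+ (2.73+.25*0)*57.2958,1),o['dq'][5].round(3),'op',(o['opening']*85.4).round(2))
                                                                                                                                                                                                                                                                 ^^^^^^^^^^^^^^^^^^^^^^^^^
AttributeError: 'float' object has no attribute 'round'
Traceback (most recent call last):
  File "r.py", line 2, in <module>
    o=ctrl.get_obs();print(o['time_s'],'tz',o['torque'][2].round(3),'f',o['wrist_force'].round(1),'j6',o['joint_efforts'][5].round(3),o['q'][5].round(4),'turned',round(float(np.degrees(o['q'][5]-o['q'][0]))+ (2.73+.25*0)*57.2958,1),o['dq'][5].round(3),'op',(o['opening']*85.4).round(2))
                                               
[... 287 characters left out ...]
und'
Traceback (most recent call last):
  File "r.py", line 2, in <module>
    o=ctrl.get_obs();print(o['time_s'],'tz',o['torque'][2].round(3),'f',o['wrist_force'].round(1),'j6',o['joint_efforts'][5].round(3),o['q'][5].round(4),'turned',round(float(np.degrees(o['q'][5]-o['q'][0]))+ (2.73+.25*0)*57.2958,1),o['dq'][5].round(3),'op',(o['opening']*85.4).round(2))
                                                                                                                                                                                                                                                                 ^^^^^^^^^^^^^^^^^^^^^^^^^
AttributeError: 'float' object has no attribute 'round'
```

```bash
cat > r.py <<'E'
from h import *
o=ctrl.get_obs();Rm=qR(o['eef_rot']);th=np.degrees(np.arctan2(Rm[1,0],Rm[0,0])); tu=69.5-th
if tu<-30: tu+=360
print(round(o['time_s'],2),'tz %.3f j6 %.3f q6 %.3f dq %.3f TURNED %.1f op %.2f'%(o['torque'][2],o['joint_efforts'][5],o['q'][5],o['dq'][5],tu,o['opening']*85.4),'f',o['wrist_force'].round(1),'p',o['eef_pos'].round(4))
E
python3 r.py;python3 -m pendant '[0,0,0,0,0,-2,0.0155]'>/dev/null; python3 r.py;python3 -m pendant '[0,0,0,0,0,-2,0.0155]'>/dev/null; python3 r.py
```

```text
29.9 tz 0.009 j6 -0.319 q6 -1.267 dq 0.276 TURNED 83.9 op 15.42 f [-0.2  5.4  3.6] p [0.5873 0.152  0.1403]
30.02 tz 0.020 j6 -0.316 q6 -1.232 dq 0.277 TURNED 85.9 op 15.38 f [0.2 5.6 2.8] p [0.5873 0.1521 0.1403]
30.15 tz 0.067 j6 -0.316 q6 -1.197 dq 0.279 TURNED 87.9 op 15.69 f [-0.2  5.4  3.5] p [0.5873 0.1521 0.1403]
```

```bash
python3 -m pendant '[0,0.0007,0.0004,0,0,-3,0.0155,0,0,0,0,0,-3,0.0155]'>/dev/null; python3 r.py;python3 -m pendant '[0,0,0,0,0,-3,0.0155]'>/dev/null; python3 r.py;python3 -m pendant '[0,0,0,0,0,-3,0.0155]'>/dev/null; python3 r.py;python3 -m pendant '[0,0,0,0,0,-3,0.0155]'>/dev/null; python3 r.py
python3 - <<'E'
from h import *
im=ctrl.camera("wrist");save("wk8",im,(220,100,420,300),3)
save("sk8",ctrl.camera("scene"),(355,180,400,215),14)
E
```

```text
30.4 tz 0.054 j6 -0.500 q6 -1.090 dq 0.415 TURNED 93.9 op 15.68 f [1.1 5.2 2.2] p [0.5873 0.1522 0.1404]
30.52 tz 0.066 j6 -0.503 q6 -1.038 dq 0.416 TURNED 96.9 op 15.57 f [0.9 3.5 1.6] p [0.5873 0.1523 0.1404]
30.65 tz 0.079 j6 -0.502 q6 -0.985 dq 0.416 TURNED 100.0 op 15.49 f [1.  4.2 1.3] p [0.5874 0.1523 0.1404]
30.77 tz 0.064 j6 -0.503 q6 -0.933 dq 0.418 TURNED 103.0 op 15.60 f [2.1 5.  1.3] p [0.5874 0.1523 0.1404]
```

View pics/wk8.png

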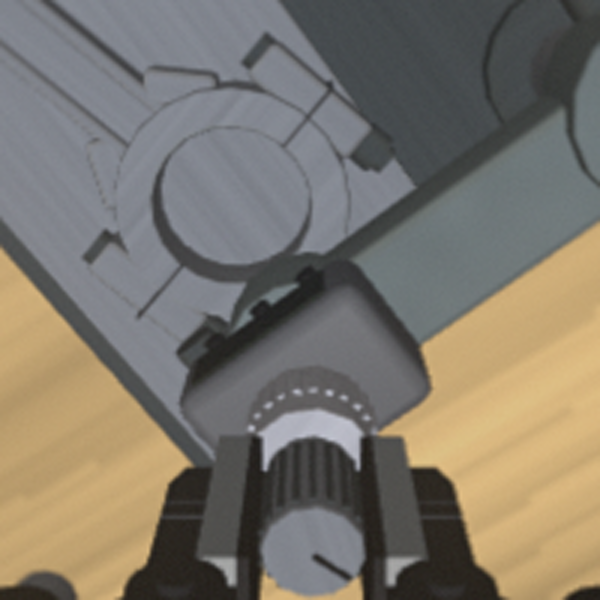

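View pics/sk8.png

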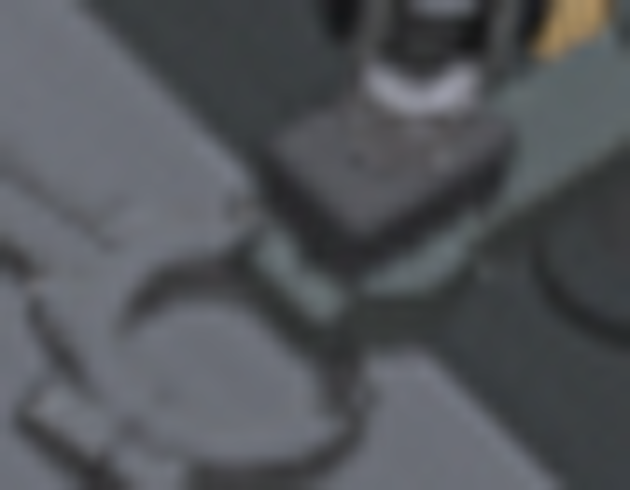

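```bash
python3 -m pendant '[0,0,0,0,0,-4,0.0155,0,0,0,0,0,-4,0.0155]'>/dev/null; python3 r.py;python3 -m pendant '[0,0,0,0,0,-4,0.0155]'>/dev/null; python3 r.py;python3 -m pendant '[0,0,0,0,0,-4,0.0155]'>/dev/null; python3 r.py;python3 -m pendant '[0,0,0,0,0,-4,0.0155]'>/dev/null; python3 r.py;python3 -m pendant '[0,0,0,0,0,-4,0.0155]'>/dev/null; python3 r.py
```

```text
31.12 tz 0.030 j6 -0.695 q6 -0.793 dq 0.557 TURNED 110.9 op 15.67 f [1.3 4.7 1.3] p [0.5875 0.1524 0.1404]
31.25 tz 0.079 j6 -0.688 q6 -0.723 dq 0.556 TURNED 114.9 op 15.47 f [2.3 5.8 1.6] p [0.5875 0.1524 0.1404]
31.38 tz 0.057 j6 -0.688 q6 -0.653 dq 0.555 TURNED 118.9 op 15.59 f [2.2 5.9 1. ] p [0.5876 0.1525 0.1404]
31.5 tz 0.120 j6 -0.688 q6 -0.583 dq 0.556 TURNED 122.9 op 15.78 f [ 1.9  4.9 -0.6] p [0.5876 0.1525 0.1404]
31.62 tz 0.038 j6 -0.688 q6 -0.513 dq 0.555 TURNED 126.9 op 15.51 f [ 2.7  5.8 -0.1] p [0.5877 0.1525 0.1404]
```

```bash
python3 -m pendant '[0,0,0,0,0,0,0.0155,0,0,0,0,0,0,0.035,0,0,0,0,0,0,0.04,0,0,0.03,0,0,0,0.04,0,0,0.04,0,0,10,0.04,0,-0.012,0,0,0,10,0.04,0,-0.012,0,0,0,10,0.04,0,-0.012,0,0,0,10,0.04,-0.005,-0.012,0,0,0,10,0.04,-0.005,-0.01,0,0,0,10,0.04,-0.005,-0.01,0,0,0,10,0.04,-0.003,0,0,0,0,10,0.04]'; python3 -m pendant '[0,0,0,0,0,10,0.04,0,0,0,0,0,10,0.04,0,0,0,0,0,10,0.04,0,0,0,0,0,10,0.04,0,0,-0.015,8,-2.2,10,0.04,0,0,-0.015,8,-2.2,6,0.04,0,0,-0.015,8,-2.2,6,0.04,0,0,0,0,0,0,0.04,0,0,0,0,0,0,0.04]'
cat > v.py <<'E'
from h import *
import sys
o=ctrl.get_obs();print(o['eef_pos'],qR(o['eef_rot']).round(3).tolist(),o['q'].round(2))
im=ctrl.camera("wrist"); save(sys.argv[1],im)
W=cam("wrist",o);print(proj(W,(.587,.152,.058)))
np.savez("vv.npz",p=o['eef_pos'],r=o['eef_rot'])
cv2.imwrite("pics/"+sys.argv[1]+"_raw.png",im[:,:,::-1])
E
python3 v.py w20
```

```text
time_s: 33.12
eef_pos: [0.5688, 0.0828, 0.2102]
eef_rot: [0.694, -0.692, -0.14, 0.141]
wrist_force: [0.3, 0.3, 0.7]
opening: 0.468
time_s: 34.25
eef_pos: [0.5839, 0.1507, 0.1888]
eef_rot: [0.629, -0.468, -0.507, 0.357]
wrist_force: [-0.9, -0.5, 0.1]
opening: 0.467
[0.58385471 0.15073027 0.18877166] [[0.23, 0.025, -0.973], [0.924, 0.307, 0.226], [0.304, -0.951, 0.047]] [-0.13  0.2   1.62  0.32  1.34 -3.12]
[312.72942117 137.654035  ]
```

View pics/w20.png

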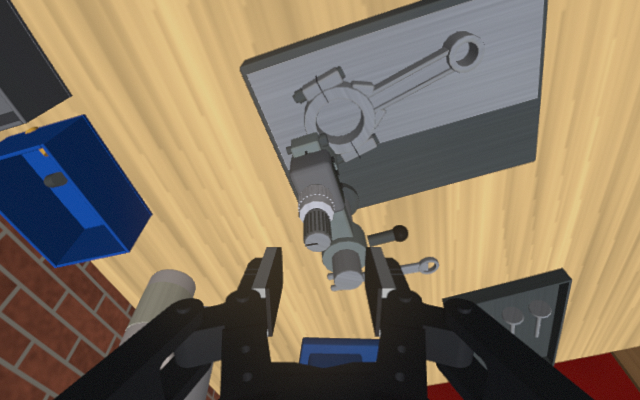

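```bash
python3 -m pendant '[0,-0.02,0,0,0,-9,0.04,-0.005,-0.025,0,0,0,-9,0.04,-0.012,-0.02,-0.01,0,0,-4,0.04,0,0,-0.01,0,0,0,0.04,0,0,0,0,0,0,0.04]'; python3 v.py w21; python3 -c "
from h import *
print(ctrl.get_obs()['q'])"
```

```text
time_s: 34.92
eef_pos: [0.5668, 0.0865, 0.1684]
eef_rot: [0.686, -0.556, -0.409, 0.231]
wrist_force: [0.2, 0.4, -0.3]
opening: 0.466
[0.56680776 0.08648425 0.1684246 ] [[0.559, 0.138, -0.817], [0.771, 0.276, 0.574], [0.305, -0.951, 0.048]] [-0.25  0.09  1.79  0.33  1.21 -2.89]
[338.37346443 204.44327915]
[-0.25322384  0.09422201  1.79037123  0.32920474  1.2074617  -2.88556975]
```

View pics/w21.png

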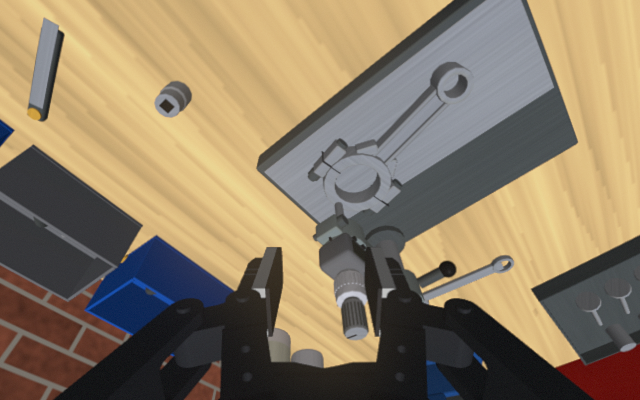

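Spindle tip visible around (339,207), left of the ring's far side. Zoom in.

Run:
```python
import cv2
im=cv2.imread("pics/w21_raw.png")[140:230,295:395]
cv2.imwrite("pics/w21c.png",cv2.resize(im,None,fx=6.6,fy=6.6,interpolation=cv2.INTER_CUBIC))
```

View pics/w21c.png

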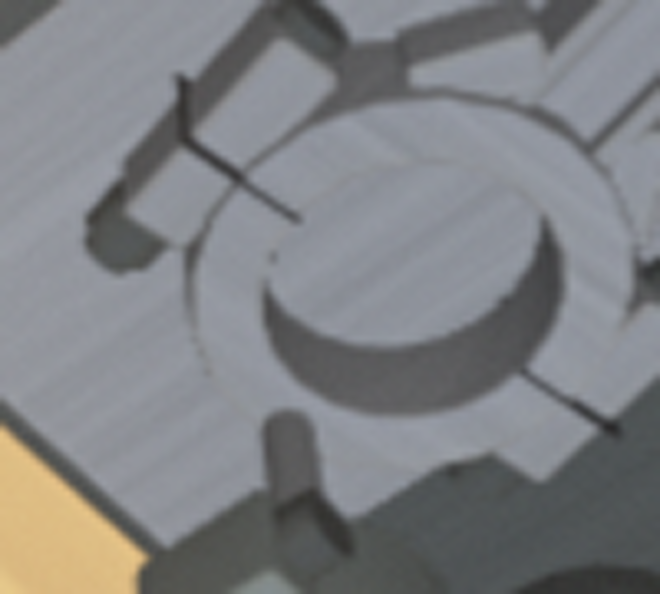

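```bash
cat > m3.py <<'E'
from h import *
d=np.load("vv.npz"); W=cam("wrist",dict(eef_pos=d['p'],eef_rot=d['r']))
px=lambda u,v:(u/6.6-.5+295,v/6.6-.5+140); cr=lambda p:(proj(W,p)-[295,140]+.5)*6.6
c=onz(W,px(410,296),.056); i1=onz(W,px(300,220),.056);i2=onz(W,px(520,372),.056)
print("c",c,"bore",np.linalg.norm(i1-i2),"yaw perp",np.degrees(np.arctan2(*(i1-i2)[:2][::-1])))
for g in(0,.5,1,1.5,2,3):
    t=onz(W,px(290,428),.056+g*1e-3); print(g,t.round(4),"r",np.linalg.norm((t-c)[:2]).round(4))
im=cv2.imread("pics/w21_raw.png")[140:230,295:395]; im=cv2.resize(im,None,fx=6.6,fy=6.6,interpolation=cv2.INTER_CUBIC)
a=np.linspace(0,2*np.pi,80)
for r,z in((.022,.056),(.033,.056)): cv2.polylines(im,[np.array([cr(c+[r*np.cos(t),r*np.sin(t),0]) for t in a]).round().astype(int)],False,(0,0,255),1)
t=onz(W,px(290,428),.0575)
for z in(.0575,.064): cv2.polylines(im,[np.array([cr(np.array([t[0]+.004*np.cos(b),t[1]+.004*np.sin(b),z])) for b in a]).round().astype(int)],False,(0,255,255),1)
cv2.imwrite("pics/o21.png",im)
E
python3 m3.py
```

```text
c [0.56018184 0.14379256 0.056     ] bore 0.043912045949281 yaw perp -74.33856520435619
0 [0.5876 0.1533 0.056 ] r 0.029
0.5 [0.5874 0.153  0.0565] r 0.0287
1 [0.5872 0.1526 0.057 ] r 0.0285
1.5 [0.5871 0.1523 0.0575] r 0.0282
2 [0.5869 0.1519 0.058 ] r 0.0279
3 [0.5865 0.1513 0.059 ] r 0.0274
```

View pics/o21.png

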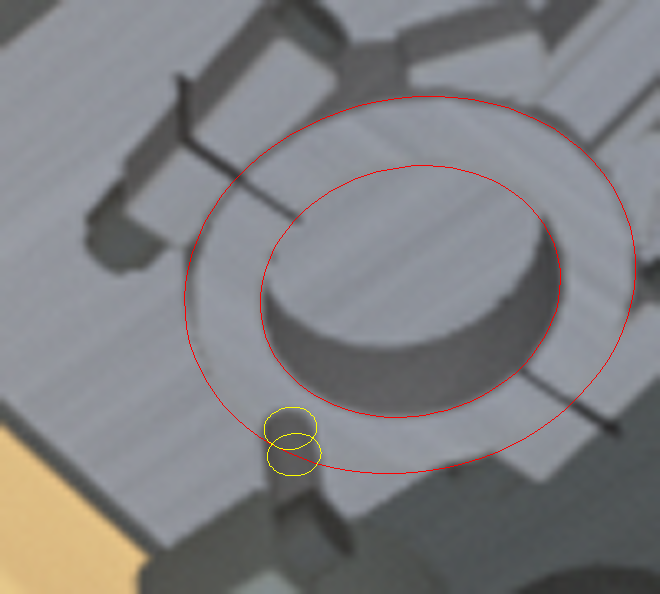

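```bash
cat > nr.py <<'E'
from h import *
import sys
o=ctrl.get_obs();Rm=qR(o['eef_rot']);th=np.radians(float(sys.argv[1])); D=np.array([[np.cos(th),0,-np.sin(th)],[np.sin(th),0,np.cos(th)],[0,-1,0]])
print(o['eef_pos'],"rot",np.degrees(R.from_matrix(D@Rm.T).as_rotvec()).round(2),"shift",(np.array([.5872,.1522,.1411])-o['eef_pos']).round(4),o['q'].round(3))
E
python3 nr.py 45
```

```text
[0.56729241 0.08665427 0.16895571] rot [-15.39   9.39  -9.43] shift [ 0.0199  0.0655 -0.0279] [-0.253  0.094  1.79   0.329  1.207 -2.886]
```

```bash
python3 -m pendant '[0,0,0.03,-7.7,4.7,-4.7,0.04,0,0.01,0.015,-7.7,4.7,-4.7,0.04,0.01,0.025,0,0,0,0,0.04,0.01,0.03,0,0,0,0,0.04,0,0,0,0,0,0,0.04,0,0,0,0,0,0,0.04]'; python3 nr.py 45
```

```text
time_s: 35.72
eef_pos: [0.5872, 0.1515, 0.214]
eef_rot: [-0.653, 0.653, 0.271, -0.271]
wrist_force: [-0.1, -0.3, -0.8]
opening: 0.467
[0.58716643 0.15149125 0.21402286] rot [ 0.05  0.   -0.05] shift [ 0.      0.0007 -0.0729] [ 5.800e-02  2.330e-01  1.501e+00 -1.000e-03  1.408e+00 -2.299e+00]
```

```bash
python3 -m pendant '[0,0.0007,-0.035,0,0,0,0.035,0,0,-0.022,0,0,0,0.035,0,0,-0.01,0,0,0,0.035,0,0,-0.005,0,0,0,0.03,0,0,0,0,0,0,0.03]'; python3 nr.py 45; python3 v.py w22;python3 - <<'E'
import cv2
im=cv2.imread("pics/w22_raw.png")[150:350,220:420]
cv2.imwrite("pics/w22c.png",cv2.resize(im,None,fx=3,fy=3,interpolation=cv2.INTER_CUBIC))
E
```

```text
time_s: 36.35
eef_pos: [0.5875, 0.1518, 0.1426]
eef_rot: [-0.653, 0.654, 0.271, -0.27]
wrist_force: [-0.1, 0.6, -0.6]
opening: 0.349
[0.5875404  0.15183015 0.14264926] rot [0.03 0.06 0.04] shift [-0.0003  0.0004 -0.0015] [ 5.800e-02  2.960e-01  1.571e+00 -1.000e-03  1.274e+00 -2.298e+00]
[0.5875404  0.15183015 0.14264926] [[0.708, 0.001, -0.707], [0.707, -0.0, 0.708], [0.0, -1.0, -0.001]] [ 0.06  0.3   1.57 -0.    1.27 -2.3 ]
[323.13355002 189.30710232]
```

View pics/w22c.png

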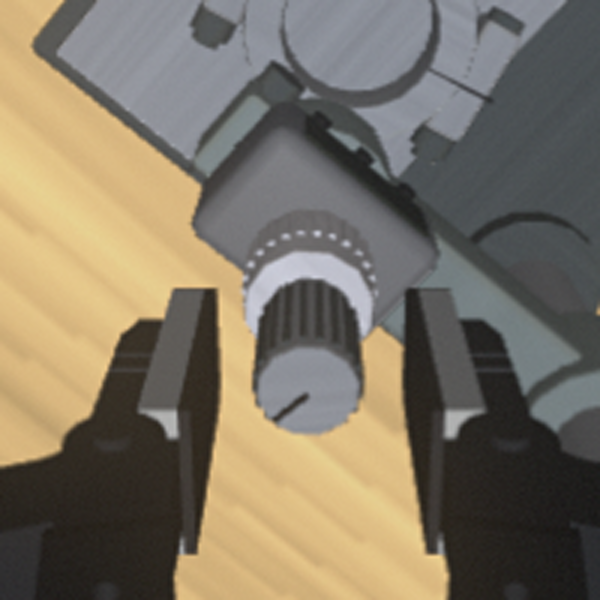

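```bash
python3 -m pendant '[0.0004,-0.0004,-0.001,0,0,0,0.024,0,0,0,0,0,0,0.018,0,0,0,0,0,0,0.0155,0,0,0,0,0,0,0.0155,0,0,0,0,0,0,0.0155]'; sed -i 's/69.5-th/45-th/' r.py; python3 r.py
```

```text
time_s: 37.02
eef_pos: [0.5879, 0.1516, 0.1415]
eef_rot: [-0.653, 0.654, 0.271, -0.27]
wrist_force: [-0.4, -0.5, 2.3]
opening: 0.182
37.02 tz -0.002 j6 0.001 q6 -2.298 dq -0.002 TURNED 0.0 op 15.58 f [-0.4 -0.5  2.3] p [0.5879 0.1516 0.1415]
```

```bash
for i in 1; do python3 -m pendant '[0,0,0,0,0,-4,0.0155,0,0,0,0,0,-4,0.0155]'>/dev/null; python3 r.py;python3 -m pendant '[0,0,0,0,0,-4,0.0155]'>/dev/null; python3 r.py;python3 -m pendant '[0,0,0,0,0,-4,0.0155]'>/dev/null; python3 r.py;python3 -m pendant '[0,0,0,0,0,-4,0.0155]'>/dev/null; python3 r.py;python3 -m pendant '[0,0,0,0,0,-4,0.0155]'>/dev/null; python3 r.py; done
```

```text
37.27 tz 0.062 j6 -0.698 q6 -2.156 dq 0.554 TURNED 8.1 op 15.63 f [ 0.1 -1.3  2.6] p [0.5879 0.1516 0.1415]
37.4 tz 0.071 j6 -0.691 q6 -2.086 dq 0.555 TURNED 12.1 op 15.54 f [-0.  -0.7  2.7] p [0.5879 0.1516 0.1415]
37.52 tz 0.036 j6 -0.691 q6 -2.017 dq 0.554 TURNED 16.2 op 15.64 f [ 0.9 -1.3  2.2] p [0.5879 0.1517 0.1415]
37.65 tz 0.034 j6 -0.691 q6 -1.947 dq 0.552 TURNED 20.1 op 15.61 f [ 0.1 -1.   2.6] p [0.5879 0.1517 0.1415]
37.77 tz 0.066 j6 -0.691 q6 -1.877 dq 0.556 TURNED 24.1 op 15.73 f [-0.1 -1.2  2.4] p [0.5879 0.1517 0.1415]
```

```bash
for i in 1; do python3 -m pendant '[0,0,0,0,0,-4,0.0155,0,0,0,0,0,-4,0.0155]'>/dev/null; python3 r.py;python3 -m pendant '[0,0,0,0,0,-4,0.0155]'>/dev/null; python3 r.py;python3 -m pendant '[0,0,0,0,0,-4,0.0155]'>/dev/null; python3 r.py;python3 -m pendant '[0,0,0,0,0,-4,0.0155]'>/dev/null; python3 r.py;python3 -m pendant '[0,0,0,0,0,-4,0.0155]'>/dev/null; python3 r.py;  python3 -m pendant '[0,0,0,0,0,-4,0.0155]'>/dev/null; python3 r.py; python3 -m pendant '[0,0,0,0,0,-4,0.0155]'>/dev/null; python3 r.py; done
```

```text
38.02 tz 0.033 j6 -0.690 q6 -1.737 dq 0.555 TURNED 32.1 op 15.87 f [ 0.5 -0.8  2.3] p [0.5878 0.1517 0.1415]
38.15 tz 0.017 j6 -0.690 q6 -1.668 dq 0.556 TURNED 36.1 op 15.52 f [-0.1  0.1  1.8] p [0.5878 0.1518 0.1415]
38.27 tz 0.037 j6 -0.690 q6 -1.598 dq 0.554 TURNED 40.1 op 15.75 f [ 0.6 -0.6  1.7] p [0.5878 0.1518 0.1415]
38.4 tz 0.042 j6 -0.690 q6 -1.528 dq 0.555 TURNED 44.1 op 15.62 f [0.7 0.4 2.2] p [0.5879 0.1518 0.1415]
38.52 tz 0.070 j6 -0.689 q6 -1.458 dq 0.552 TURNED 48.1 op 15.43 f [0.2 0.2 2.2] p [0.5878 0.1518 0.1415]
38.65 tz 0.012 j6 -0.684 q6 -1.388 dq 0.554 TURNED 52.1 op 15.90 f [-0.9 -0.5  2. ] p [0.5878 0.1518 0.1415]
38.77 tz 0.029 j6 -0.679 q6 -1.319 dq 0.554 TURNED 56.1 op 15.93 f [-0.9 -0.2  2.4] p [0.5878 0.1518 0.1415]
```

```bash
for i in 1; do python3 -m pendant '[0,0,0,0,0,-4,0.0155,0,0,0,0,0,-4,0.0155]'>/dev/null; python3 r.py;python3 -m pendant '[0,0,0,0,0,-4,0.0155]'>/dev/null; python3 r.py;python3 -m pendant '[0,0,0,0,0,-4,0.0155]'>/dev/null; python3 r.py;python3 -m pendant '[0,0,0,0,0,-4,0.0155]'>/dev/null; python3 r.py; done
```

```text
39.02 tz 0.049 j6 -0.669 q6 -1.179 dq 0.552 TURNED 64.1 op 15.62 f [ 0.4 -0.4  3.4] p [0.5878 0.1519 0.1415]
39.15 tz 0.062 j6 -0.677 q6 -1.109 dq 0.553 TURNED 68.1 op 15.26 f [ 0.1 -0.2  2.2] p [0.5878 0.1519 0.1415]
39.27 tz 0.062 j6 -0.677 q6 -1.039 dq 0.553 TURNED 72.1 op 15.28 f [-1.1  0.6  2.3] p [0.5877 0.152  0.1413]
39.4 tz -0.001 j6 -0.677 q6 -0.970 dq 0.555 TURNED 76.1 op 15.77 f [0.2 1.3 2.3] p [0.5876 0.1521 0.1413]
```

```bash
python3 v.py w23;python3 - <<'E'
import cv2
im=cv2.imread("pics/w23_raw.png")[150:350,220:420]
cv2.imwrite("pics/w23c.png",cv2.resize(im,None,fx=3,fy=3,interpolation=cv2.INTER_CUBIC))
E
python3 r.py
```

```text
[0.58759977 0.15207369 0.14128121] [[0.856, -0.0, 0.517], [-0.517, 0.0, 0.856], [-0.0, -1.0, 0.0]] [ 0.06  0.3   1.57  0.    1.27 -0.97]
[323.16871788 190.04807553]
39.45 tz 0.060 j6 -0.160 q6 -0.967 dq -0.112 TURNED 76.3 op 15.76 f [0.5 0.5 1.4] p [0.5876 0.1521 0.1413]
```

View pics/w23c.png

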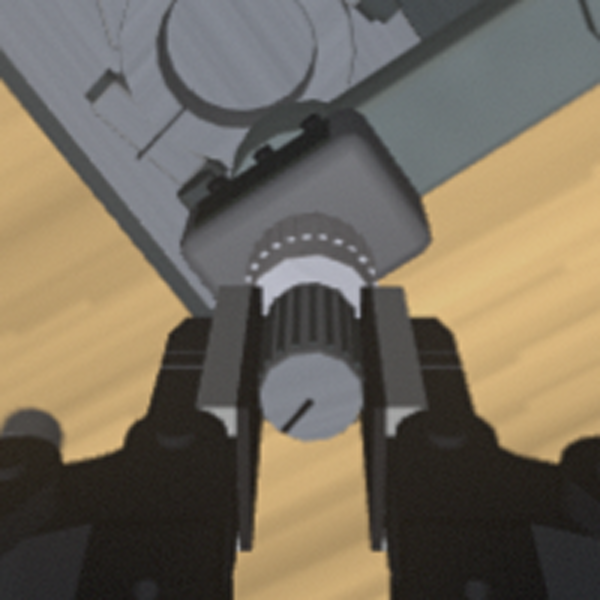

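```bash
python3 -m pendant '[0,0,0,0,0,0,0.0151,0,0,0,0,0,0,0.0151]' | tail -1; python3 r.py; python3 -m pendant '[0,0,0,0,0,-4,0.0151,0,0,0,0,0,-4,0.0151]'>/dev/null; python3 r.py;python3 -m pendant '[0,0,0,0,0,-4,0.0151]'>/dev/null; python3 r.py;python3 -m pendant '[0,0,0,0,0,-4,0.0151]'>/dev/null; python3 r.py;python3 -m pendant '[0,0,0,0,0,-4,0.0151]'>/dev/null; python3 r.py;  python3 v.py w24;python3 - <<'E'
import cv2
im=cv2.imread("pics/w24_raw.png")[150:350,220:420]
cv2.imwrite("pics/w24c.png",cv2.resize(im,None,fx=3,fy=3,interpolation=cv2.INTER_CUBIC))
E
```

```text
opening: 0.181
39.7 tz 0.012 j6 0.031 q6 -0.973 dq 0.004 TURNED 76.0 op 15.48 f [-0.2  2.4  3.4] p [0.5876 0.152  0.1413]
39.95 tz 0.129 j6 -0.665 q6 -0.831 dq 0.552 TURNED 84.1 op 15.33 f [-0.3  2.3  2.9] p [0.5876 0.1521 0.1413]
40.08 tz 0.122 j6 -0.652 q6 -0.761 dq 0.554 TURNED 88.1 op 15.38 f [0.1 2.1 2.6] p [0.5877 0.1521 0.1413]
40.2 tz 0.073 j6 -0.649 q6 -0.691 dq 0.553 TURNED 92.1 op 15.89 f [0.3 2.6 2.3] p [0.5877 0.1521 0.1413]
40.33 tz 0.060 j6 -0.649 q6 -0.622 dq 0.552 TURNED 96.1 op 15.13 f [0.6 2.3 3.1] p [0.5877 0.1522 0.1413]
[0.58773545 0.15217144 0.14128101] [[0.628, 0.0, 0.778], [-0.778, 0.0, 0.628], [-0.0, -1.0, 0.0]] [ 0.06  0.3   1.57  0.    1.27 -0.62]
[323.0957251  190.07230366]
```

View pics/w24c.png

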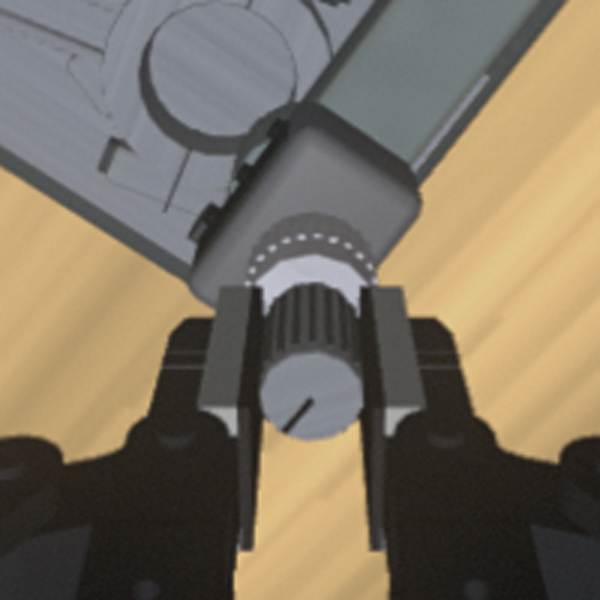

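```bash
python3 -m pendant '[0,0,0,0,0,-4,0.0151,0,0,0,0,0,-4,0.0151]'>/dev/null; python3 r.py; python3 -m pendant '[0,0,0,0,0,0,0.0151]'>/dev/null; python3 r.py; python3 v.py w25;python3 - <<'E'
import cv2
im=cv2.imread("pics/w25_raw.png")[150:350,220:420]
cv2.imwrite("pics/w25c.png",cv2.resize(im,None,fx=3,fy=3,interpolation=cv2.INTER_CUBIC))
E
```

```text
40.62 tz 0.109 j6 -0.655 q6 -0.483 dq 0.554 TURNED 104.0 op 15.06 f [1.1 2.2 2.9] p [0.5878 0.1522 0.1413]
40.75 tz 0.017 j6 0.411 q6 -0.485 dq -0.025 TURNED 103.9 op 15.51 f [1.1 3.5 2.7] p [0.5878 0.1522 0.1413]
[0.58779305 0.15215269 0.14129585] [[0.516, 0.0, 0.856], [-0.856, 0.001, 0.516], [-0.0, -1.0, 0.0]] [ 0.06  0.3   1.57  0.    1.27 -0.49]
[323.09995783 190.04066613]
```

View pics/w25c.png

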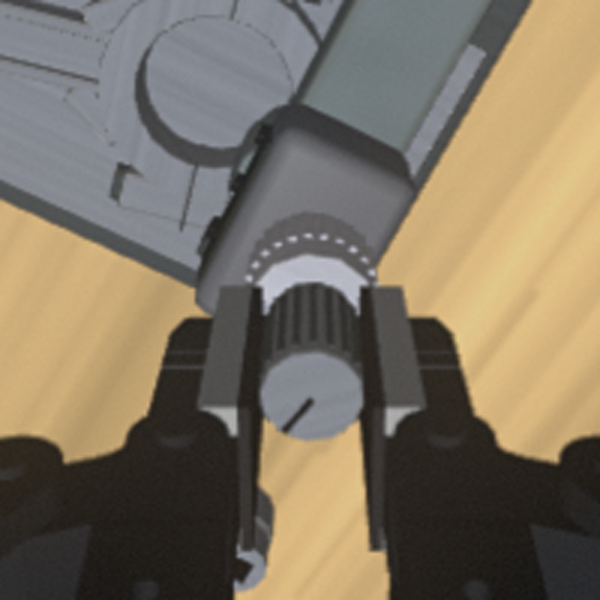

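```bash
python3 -m pendant '[0,0,0,0,0,0,0.025,0,0,0,0,0,0,0.04,0,0,0,0,0,0,0.04,0,0,0.02,0,0,0,0.04,0,0,0.04,0,0,5,0.04,0,-0.01,0.02,0,0,10,0.04,-0.02,-0.01,0,0,0,10,0.04,-0.02,-0.005,0,0,0,10,0.04,-0.02,0,0,0,0,10,0.04,-0.02,0,0,0,0,10,0.04,0,0,0,0,0,10,0.04,0,0,0,0,0,10,0.04]'; python3 nr.py 16.5
```

```text
time_s: 42.3
eef_pos: [0.5079, 0.1267, 0.223]
eef_rot: [-0.7, 0.7, 0.101, -0.1]
wrist_force: [0.9, -0.3, 0.4]
opening: 0.466
[0.50790294 0.12666649 0.2230048 ] rot [0.04 0.14 0.18] shift [ 0.0793  0.0255 -0.0819] [ 1.800e-02  3.700e-02  1.701e+00 -1.000e-03  1.401e+00 -1.838e+00]
```

```bash
python3 -m pendant '[0,0,0,2.4,-8,0,0.04,0.005,0.002,-0.02,2.4,-8,0,0.04,0.005,0.002,-0.03,2.3,-8,0,0.04,0,0,0,0,0,0,0.04,0,0,0,0,0,0,0.04]'; python3 v.py w26;python3 - <<'E'
import cv2
im=cv2.imread("pics/w26_raw.png")
cv2.imwrite("pics/w26c.png",cv2.resize(im[130:260,250:400],None,fx=4.5,fy=4.5,interpolation=cv2.INTER_CUBIC))
E
python3 - <<'E'
from h import *
save("s26",ctrl.camera("scene"))
E
```

```text
time_s: 42.92
eef_pos: [0.5204, 0.1304, 0.1751]
eef_rot: [0.705, -0.661, -0.249, -0.057]
wrist_force: [1.8, 0.2, 0.5]
opening: 0.469
[0.52036792 0.13035474 0.17507955] [[0.87, 0.409, -0.276], [0.249, 0.119, 0.961], [0.426, -0.905, 0.001]] [-0.08 -0.22  2.11  0.2   0.85 -2.03]
[325.16516973 187.93445277]
```

View pics/w26c.png

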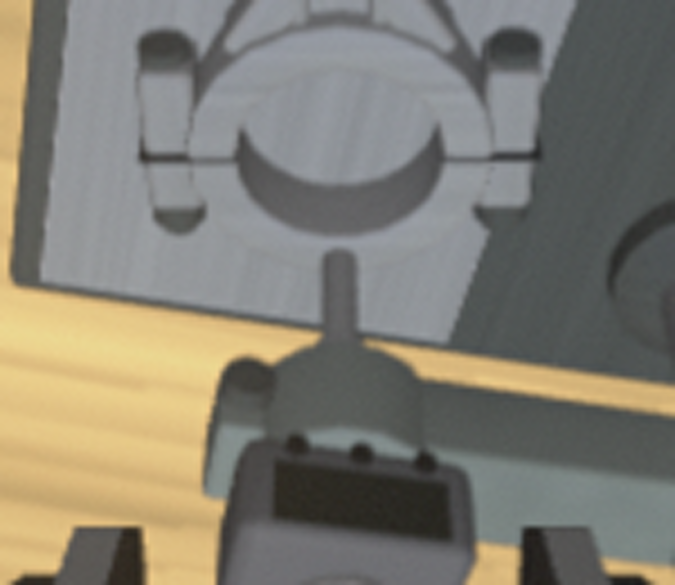

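View pics/s26.png

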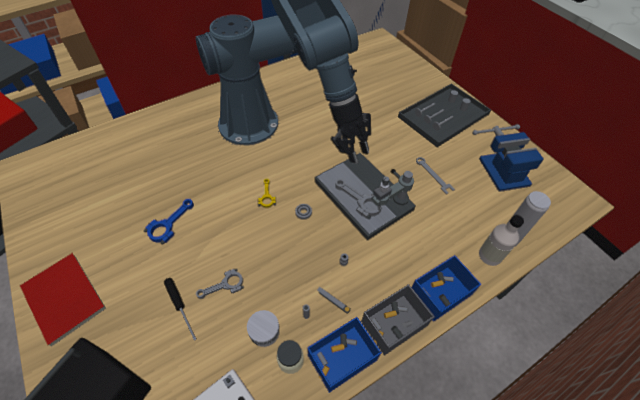

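Run:
```python
from h import *
d=np.load("vv.npz"); W=cam("wrist",dict(eef_pos=d['p'],eef_rot=d['r']))
px=lambda u,v:(u/4.5-.5+250,v/4.5-.5+130)
c=onz(W,px(340,159),.056);f=onz(W,px(340,234),.056);n=onz(W,px(340,250),.056)
print(c,np.linalg.norm(f-c),"near rim r",np.linalg.norm(n-c),"axis r",np.linalg.norm(n-c)+.004)
print(ctrl.get_obs()['wrist_force'])
ctrl.hand_in()
```

```text
[0.56030402 0.14413612 0.056     ] 0.020986587013418687 near rim r 0.025713270991155557 axis r 0.029713270991155557
[0.28723968 0.41916164 0.78829989]
the job is handed in; nothing more can be done
```

The rod's big end is flat on the ground base under the spindle, clamped with the ratchet, and the robot was clear of everything. I handed the job in at about 43 s of the 72 s allowed.

**How it went**
- **Picking up the rod:** The first close at the stated tool height missed. The fingertips are about 38 mm behind the reported TCP, not at it, so I went lower and then gripped the shank. The wrist read about 4 N, which matches the rod's weight.
- **Placing it:** I set it on the base short of the spindle, slid it under and let go. A wrist-camera check showed the spindle would land about 2–3 mm too close to the bore, so I drew the rod back by 3–5 mm.
- **Closing the micrometer:** I turned the ratchet knob about 215° in two grips, letting go in between to look again.
- **Slipping fingers:** In the second grip the fingers slid on the knob by about 12°, which showed on its line mark. I gripped a little tighter, and after that the mark stayed put in the fingers.
- **Ratchet slip:** The joint torque rose about 0.04 N m above free turning and then levelled off, which fits the 0.09 N m slip. I stopped roughly 15° into slipping, inside the 45° limit.

**Last checks**
- **Spindle position:** An oblique view with the spindle still 1–2 mm up put its axis 27.5–28.5 mm from the big-end centre. The final view, after clamping, put it at about 29.7 mm. The bore measured about 1 mm short in that view, so it looks less exact. Either way the spindle is on the ring face, but at 29.7 mm its outer edge would be slightly past the rim.
- **Bystanders:** The scene picture shows nothing else moved.
- **Forces:** The highest wrist force I read was about 7 N. I took readings only now and then.
- **Joint range:** Joint 6 read -3.12 once, right at its range limit, while I was repositioning the camera. I moved it off at once.
- **Not measured:** I did not measure the spindle's clamping force or the ratchet's slip angle directly.

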